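# Put the steel forming tools back in their nests

## Robot

A 7-joint arm with a two-finger parallel gripper is mounted at the origin on a cart in front of the work surface, level with it; the furniture and walls round the work are solid. World frame = base frame: x ahead of the robot, y to its left, z up, the work surface at z = 0. Lengths are in m, angles in rad, forces in N, time in s.
With the tool pointing down it reaches from about 0.4 to 0.85 m from the base axis. Payload 4.4 kg.
Tool frame: the origin (TCP) lies midway between the tips of the shut fingers; the grasp point (between the pads) lies 19 mm behind it; z points along the fingers, y is the direction in which the jaws open and shut (so a half turn about z gives the same grasp; the last joint's range is limited). The gripper opens to 94 mm and grips with 3 to 60 N. Pads are 16 mm wide; open, the fingers measure 119 mm over their backs; the gripper's body (75 mm by 177 mm) begins 78 mm behind the grasp point.
Start: joints at [1.269, 0.628, 0.038, 1.517, -0.027, 0.996, -0.02], TCP at [0.152, -0.632, 0.205] pointing down, gripper open.
Joint ranges: [-3.06, 3.06], [-0.37, 2.12], [-1.25, 1.32], [0.18, 2.47], [-1.1, 4.24], [0.23, 1.98], [-2.94, 2.94]. Speed limits (rad/s): [2.57, 2.57, 3.14, 3.14, 3.14, 3.14, 3.14].

## Interface

Orientations are given as a rotation vector (axis times angle).
In Python, from station import observe, viewer, job gives the robot as it stands.
- The arm moves only by the tool jog_arm, never from a script. Its argument "series" is a list of rows, each an object of numbers: "x", "y", "z": the shift along the tool's x, y, z in mm; "wx", "wy", "wz": the turn, a rotation vector about the tool's x, y, z in degrees. In form: [{"x": .., "y": .., "z": .., "wx": .., "wy": .., "wz": ..}, ...]. A call has 1 to 20 rows; each row is the pose to reach, as a shift and turn from the pose commanded when the call began, along the tool's axes at that moment; what a row does not reach only later rows make up. A row lasts 1/10 s, in which the tool goes at most 50 mm and 8.59 degrees, less where a joint would pass 70% of its speed; a pose out of reach is approached as far as the arm can. A call with a gripper value outside its range is refused whole. "jaw" is the closure in counts, from 0 (fully open) to 255 (shut), set as the call begins (left out, the last holds). The fingers move at their own pace and stop on an object; "grip_force" is the grip in N (left out, the last holds). Time passes only in rows, so rows that repeat a pose let the fingers close. It gives the time, the measured TCP pose, the force and the opening at its end, in the units of the state.
- observe(): the state, without advancing time (a new reading comes with each control period).
- viewer.snapshot(name): name is "side" or "top"; returns the picture (384x512x3 uint8, blue, green, red); there is no depth.
- viewer.get_calibration(name): a dict with "mtx" (3x3 intrinsics, pixels), "R" (3x3) and "t" (3): a world point X has camera coordinates R X + t. Camera axes: x right, y down, z forward; pixel columns grow to the right and rows downward; lengths in m; the calibration is good to about 2 mm. A picture is of the moment at which its call begins. get_calibration takes no time and is no camera call.
- job.close_job(): hands the job in, once; it reports no verdict.
The state is a dict: "t": time; "joints": joint angles; "dq": joint speeds; "tau": joint torques, N m; "position": TCP position; "ee_rot": TCP orientation; "force": force on the tool from outside, world axes, zero at the start; "torque": the same for the moment, N m; "opening": finger opening in m.
Only numpy, scipy, OpenCV 4.12 (cv2) and the standard library are available. Lean on these libraries where they do the work, as an engineer would, in place of code of your own. Each camera call takes 0.05 s, during which the arm holds its last target.

## Task

Pick out the four steel forming tools on the bench and put each back in the wooden nest cut for its shape and size: the flat bench block in the large square nest, the doming block in the small square one, the round block in the round one and the dapping punch lying along the long one. Each must lie flat on the floor of its nest, as it lay on the bench, and be let go of; leave the brass offcut and the jar of beads where they are.

Things in the scene. Friction and masses are not known exactly. Their poses are not given: they have to be found in the camera images.
- steel_block_centre (a point): Bench block: flat square slab of polished steel, 64 x 64 mm, 20 mm high, 0.62 kg, lying flat. Point: its centre, 10 mm above its underside; x and y run along its sides, z up.
- doming_block_centre (a point): Doming block: steel cube, 42 mm on every side, 0.5 kg, with round hollows in its top. Point: its centre, 21 mm above its underside; x and y along its sides, z up.
- punch_centre (a point): Dapping punch: dark steel rod with a ball-like head at one end, 68 mm long, 13 mm at its thickest, lying flat, 35 g. Point: half-way along it and half-way up (about 6 mm above what it lies on); y runs along the rod. It may be gripped across the rod at this point.
- round_block_centre (a point): Round block: upright plain steel cylinder, 46 mm in diameter, 28 mm high, 0.32 kg, on a thin black rubber foot. Point: its centre, 14 mm above its underside; z up.
- nest_large_floor (a point): Large square nest: shallow square wooden tray lined with grey felt, fixed to the bench; inside 80 x 80 mm, rim 6 mm thick with its top 10 mm above the bench. Meant for the bench block. Point: centre of the upper face of its floor (4 mm above the bench); x and y along its sides.
- nest_small_floor (a point): Small square nest: the same with an inside of 58 x 58 mm, rim 6 mm thick with its top 10 mm above the bench. Meant for the doming block. Fixed. Point: centre of the upper face of its floor (4 mm above the bench); x and y along its sides.
- nest_round_floor (a point): Round nest: round wooden tray with grey felt, fixed; 62 mm inside diameter, rim 6 mm thick with its top 10 mm above the bench. Meant for the round block. Point: centre of the upper face of its floor (4 mm above the bench).
- nest_long_floor (a point): Long nest: oblong wooden tray with grey felt, fixed; inside 86 x 34 mm, rim 6 mm thick with its top 10 mm above the bench; both long sides have a 44 mm wide finger gap in the middle. Meant for the punch. Point: centre of the upper face of its floor (4 mm above the bench); x runs along its length.
- brass_scrap: Bystander: bent offcut of brass sheet, 42 x 50 mm, 19 mm high, loose and light, lying between the steel things and the nests. Point: centre of its underside.
- bead_jar_centre (a point): Bystander: small closed glass jar with blue beads and a grey lid, 49 mm in diameter, 57 mm high, loose. Point: its centre, 28 mm above the bench.
Mind the look-alikes: they are no part of the job. What is shaped like the part that bears steel_block_centre but purple is not meant.

How it is judged:
By the outcome, as a careful person would: the job done as asked, in the order asked, and still so for the second after the job is handed in, with the robot touching nothing.
It also fails if it takes over 90 s, if anything falls off the work surface, if the arm or the gripper's body presses on something with over 40 N, if the wrist force passes 120 N, or if a joint passes its speed limit or range.

## Working session

There is one attempt and no reset: what is moved stays moved. The work goes in short steps, Python scripts to look and compute and a tool call to move; the robot and the scene stay as the last step left them, time stands still between calls to the robot, and variables do not carry over. Pictures are saved under pics/ and viewed, and the job is handed in when it is done.

Besides the shell and the picture viewer there is one more tool, called after ">>>" as name([rows], argument=value, ...), one row to a line, values as JSON. jog_arm: Moves the arm, as the interface text tells. Its arguments: {"type":"object","properties":{"series":{"type":"array","items":{"type":"object","properties":{"x":{"type":"number"},"y":{"type":"number"},"z":{"type":"number"},"wx":{"type":"number"},"wy":{"type":"number"},"wz":{"type":"number"}}}},"jaw":{"type":"number"},"grip_force":{"type":"number"}},"required":["series"]}

```bash
mkdir -p pics; ls; python3 - <<'E'
from station import observe, viewer, job
import cv2
s=observe();print({k:s[k] for k in('t','position','ee_rot','force','opening')})
for n in('top','side'):
    im=viewer.snapshot(n);cv2.imwrite(f'pics/{n}0.png',im)
    c=viewer.get_calibration(n);print(n,c)
E
```

```text
pics
{'t': 0.0, 'position': array([ 0.15170023, -0.63137879,  0.20457423]), 'ee_rot': array([-3.11797423e+00, -3.69308631e-01,  4.26010367e-04]), 'force': array([-0.26260267,  0.99144028,  0.13457021]), 'opening': 0.09404230464823699}
top {'mtx': array([[365.19227123,   0.        , 256.77948023],
       [  0.        , 365.19227123, 195.22144888],
       [  0.        ,   0.        ,   1.        ]]), 'R': array([[-0.02789839, -0.99959901, -0.00484696],
       [-0.9946981 ,  0.02824109, -0.09888448],
       [ 0.09898171,  0.00206254, -0.99508712]]), 't': array([-0.10249625,  0.47443966,  0.83952389])}
side {'mtx': array([[358.37508007,   0.        , 254.24611924],
       [  0.        , 358.37508007, 193.38348833],
       [  0.        ,   0.        ,   1.        ]]), 'R': array([[ 0.99281456, -0.11856276,  0.01618995],
       [-0.03439381, -0.41232034, -0.91038948],
       [ 0.11461374,  0.9032911 , -0.41343546]]), 't': array([-0.4911035 ,  0.00667349,  0.91107294])}
```

View pics/top0.png

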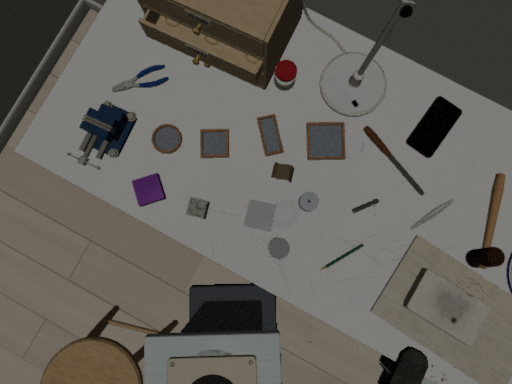

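View pics/side0.png

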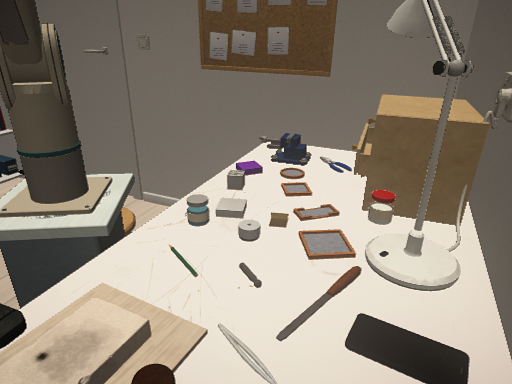

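```bash
python3 - <<'E'
import cv2
im=cv2.imread('pics/top0.png');cv2.imwrite('pics/crop_top.png',cv2.resize(im[110:260,140:400],None,fx=3,fy=3,interpolation=cv2.INTER_CUBIC))
im=cv2.imread('pics/side0.png');cv2.imwrite('pics/crop_side.png',cv2.resize(im[150:300,180:380],None,fx=4,fy=4,interpolation=cv2.INTER_CUBIC)[:600])
E
```

```text
(no output)
```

View pics/crop_top.png

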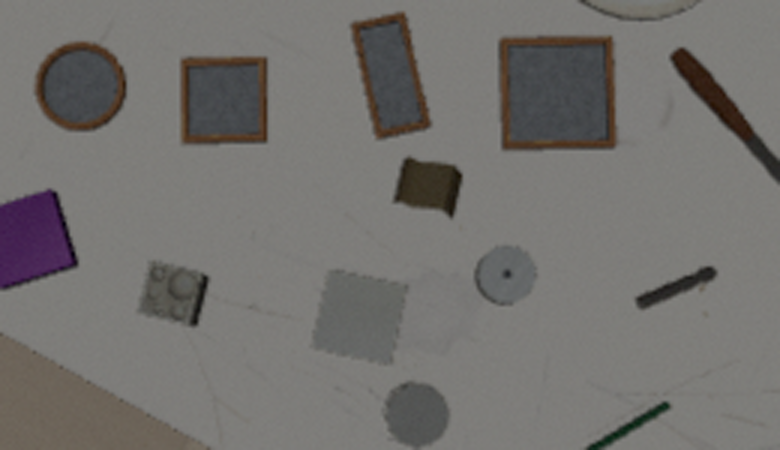

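View pics/crop_side.png

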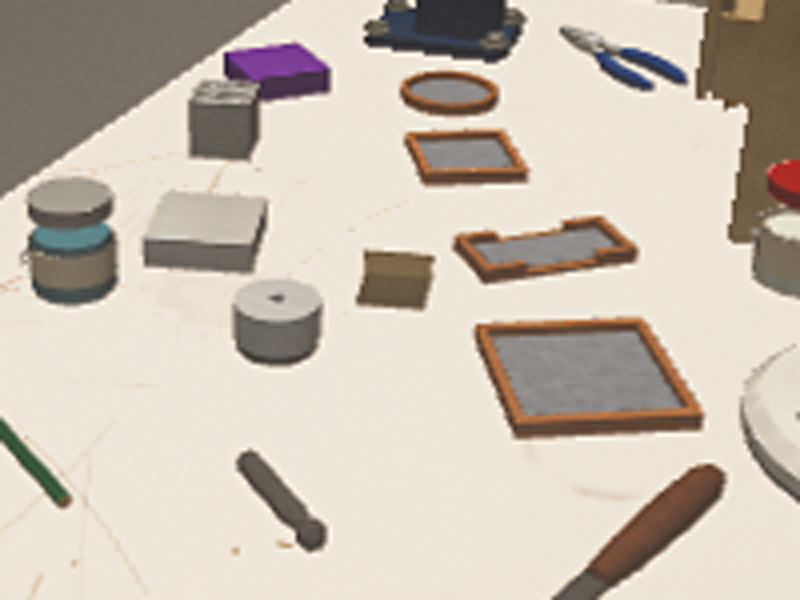

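```bash
cat > h.py <<'E'
import numpy as np, cv2
from station import observe, viewer, job
from scipy.spatial.transform import Rotation as Ro
def cal(n):
    c=viewer.get_calibration(n);return c['mtx'],c['R'],np.array(c['t']).reshape(3)
def px2w(n,p,z):
    K,R,t=cal(n);p=np.asarray(p,float).reshape(-1,2)
    d=(R.T@np.linalg.inv(K)@np.c_[p,np.ones(len(p))].T).T
    C=-R.T@t
    return C+d*((z-C[2])/d[:,2])[:,None]
def w2px(n,X):
    K,R,t=cal(n);q=(K@(R@np.asarray(X,float).reshape(-1,3).T+t[:,None])).T
    return q[:,:2]/q[:,2:]
E
python3 - <<'E'
from h import *
im=cv2.imread('pics/top0.png')
bg=cv2.medianBlur(im,101)
d=im.astype(int)-bg
for nm,p in dict(bench=(235,190),block=(260,216),dome=(193,207),domeside=(207,210),round=(305,203),nestrim=(325,123),felt=(325,140),brass=(283,172),punch=(366,206),jar=(279,248)).items():
    print(nm,im[p[1],p[0]],bg[p[1],p[0]])
m=(np.abs(d).max(2)>9).astype(np.uint8)*255
cv2.imwrite('pics/mask0.png',cv2.resize(m[110:260,140:400],None,fx=3,fy=3,interpolation=0))
E
```

```text
bench [124 125 127] [121 124 125]
block [ 98 100  99] [121 124 125]
dome [78 86 87] [121 124 125]
domeside [50 54 53] [121 124 125]
round [102 101  99] [121 124 125]
nestrim [36 58 83] [120 123 124]
felt [77 74 72] [121 124 125]
brass [36 49 55] [121 124 125]
punch [37 38 42] [121 124 125]
jar [85 86 86] [121 124 125]
```

View pics/mask0.png

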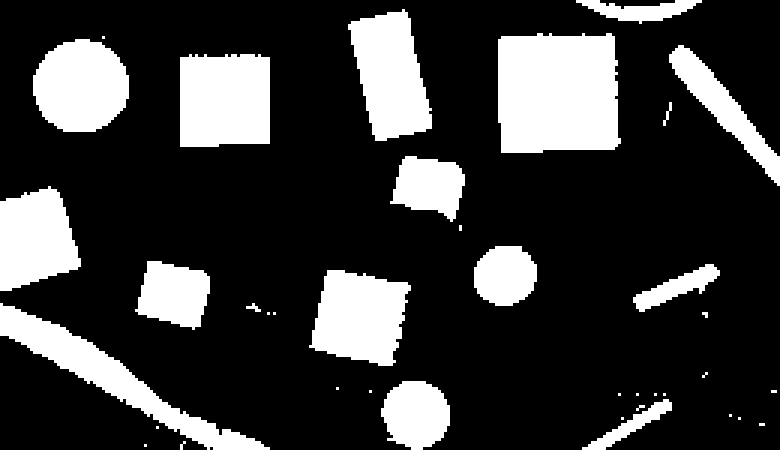

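```bash
cat > meas.py <<'E'
from h import *
def meas(im,show=True):
    bg=cv2.medianBlur(im,101); d=im.astype(int)-bg
    m=(np.abs(d).max(2)>12).astype(np.uint8)
    mt=m*(im.max(2)>68).astype(np.uint8)
    mt=cv2.morphologyEx(mt,cv2.MORPH_CLOSE,np.ones((3,3)))
    out={}
    for nm,p,z,mm in [('steel',(260,216),.02,m),('dome',(193,207),.042,m),('dometop',(193,207),.042,mt),('round',(309,203),.028,m),('punch',(366,206),.006,m),('Nlarge',(325,140),.01,m),('Nsmall',(215,143),.01,m),('Nround',(167,139),.01,m),('Nlong',(270,135),.01,m),('brass',(283,172),.01,m),('jar',(279,248),.057,m),('purple',(149,190),.02,m)]:
        n,lab=cv2.connectedComponents(mm); l=lab[p[1],p[0]]
        if l==0: print(nm,'none');continue
        cs,_=cv2.findContours((lab==l).astype(np.uint8),cv2.RETR_EXTERNAL,cv2.CHAIN_APPROX_NONE)
        c=max(cs,key=cv2.contourArea).reshape(-1,2)
        w=px2w('top',c,z)[:,:2]
        r=cv2.minAreaRect((w*1000).astype(np.float32))
        e=cv2.minEnclosingCircle((w*1000).astype(np.float32))
        px=w2px('top',[[r[0][0]/1000,r[0][1]/1000,z]])[0]
        print(nm,'c',np.round(r[0],1),'sz',np.round(r[1],1),'ang',round(r[2],1),'circ',np.round(e[0],1),round(e[1],1),'px',px.round(1))
        out[nm]=r
    return out
E
python3 - <<'E'
from meas import *
meas(cv2.imread('pics/top0.png'))
for n in('top','side'):
    K,R,t=cal(n);print(n,-R.T@t)
E
```

```text
steel c [ 424.2 -120.8] sz [66.9 66.6] ang 76.8 circ [ 424.7 -122.2] 44.5 px [259.5 215.2]
dome c [444.6  21.7] sz [50.1 43.7] ang 75.1 circ [444.4  23.2] 31.0 px [197.4 207.7]
dometop c [444.6  21.7] sz [50.1 43.7] ang 75.1 circ [444.4  23.2] 31.0 px [197.4 207.7]
round c [ 452.8 -235.4] sz [47.  44.7] ang 88.4 circ [ 452.9 -235. ] 24.6 px [308.  201.5]
punch c [ 439.4 -375.1] sz [17.7 70.6] ang 20.0 circ [ 442.8 -373.9] 35.3 px [365.2 206.1]
Nlarge c [ 600.7 -287.2] sz [96.6 94.3] ang 88.3 circ [ 601.3 -286.2] 64.1 px [325.7 140.9]
Nsmall c [602.4 -16.3] sz [70.9 72.2] ang 88.8 circ [603.9 -15.5] 49.0 px [214.4 143.4]
Nround c [618.1 100.5] sz [75.1 74.9] ang 25.7 circ [618.8 100.6] 38.8 px [166.5 138.4]
Nlong c [ 620.  -151.4] sz [101.2  48.6] ang 10.6 circ [ 620.  -150.9] 53.9 px [269.7 134.7]
brass c [ 528.  -179.3] sz [52.1 44.4] ang 74.0 circ [ 526.1 -179.3] 31.3 px [282.4 171.7]
jar c [ 348.7 -160.6] sz [50.1 47.8] ang 70.2 circ [ 347.9 -159.2] 26.1 px [278.2 247.7]
purple c [493.2 141.2] sz [68.6 70.2] ang 16.1 circ [492.7 141.4] 46.9 px [148.5 189.3]
top [ 0.38596723 -0.1175854   0.88181733]
side [ 0.38338276 -0.87843905  0.39069628]
```

```bash
python3 - <<'E'
from h import *
im=cv2.imread('pics/side0.png'); it=cv2.imread('pics/top0.png')
S=4
def box(c,a,sx,sy,z0,z1):
    a=np.radians(a);u=np.array([np.cos(a),np.sin(a)]);v=np.array([-u[1],u[0]])
    P=[np.array(c)+i*u*sx/2+j*v*sy/2 for i,j in((1,1),(1,-1),(-1,-1),(-1,1))]
    return [np.array([[*p,z] for p in P])/1000 for z in(z0,z1)]
objs={'steel':box((424.2,-120.8),-13.2,64,64,0,20),'dome':box((445.5,25.1),-15,42,42,0,42),'NL':box((600.7,-287.2),-1.5,92,92,0,10),'NS':box((602.4,-16.3),-1.2,70,70,0,10),'Nl':box((620,-151.4),10.6,98,46,0,10)}
th=np.linspace(0,2*np.pi,40)
for nm,c,r,h in(('r',(452.8,-235.4),23,28),('NR',(618.1,100.5),37,10)):
    objs[nm]=[np.c_[c[0]+r*np.cos(th),c[1]+r*np.sin(th),0*th+z]/1000 for z in(0,h)]
for n,I,(r0,r1,c0,c1) in(('side',im,(150,300,180,380)),('top',it,(110,260,140,340))):
    B=cv2.resize(I[r0:r1,c0:c1],None,fx=S,fy=S,interpolation=cv2.INTER_CUBIC)
    for ps in objs.values():
        for k,p in enumerate(ps):
            q=((w2px(n,p)-[c0,r0]+.5)*S).astype(np.int32)
            cv2.polylines(B,[q],True,((0,0,255),(0,255,0))[k],1)
    cv2.imwrite(f'pics/ov_{n}.png',B)
# punch
d=it.astype(int); m=((d.max(2)<75)).astype(np.uint8); n,lab=cv2.connectedComponents(m); l=lab[206,366]
ys,xs=np.where(lab==l); w=px2w('top',np.c_[xs,ys],.006)[:,:2]*1000
c=w.mean(0);e,V=np.linalg.eigh(np.cov((w-c).T));u=V[:,1];p=(w-c)@u;q=(w-c)@V[:,0]
mid=c+u*(p.max()+p.min())/2
print('punch',len(w),mid,np.degrees(np.arctan2(u[1],u[0])),p.max()-p.min(),q.max()-q.min())
for nm,px in dict(cabL=(367,205),cabR=(440,222),visR=(305,160)).items(): print(nm,px2w('side',px,0))
print('tcp px',w2px('top',[[.152,-.632,.205]]))
E
```

```text
punch 117 [ 441.44377559 -375.07922364] 111.47022946916242 67.39897574051327 10.631936200070996
cabL [[ 0.76338218 -0.11764059  0.        ]]
cabR [[ 0.89570789 -0.2169077   0.        ]]
visR [[0.69276966 0.22887518 0.        ]]
tcp px [[551.51948474 355.59436316]]
```

View pics/ov_side.png

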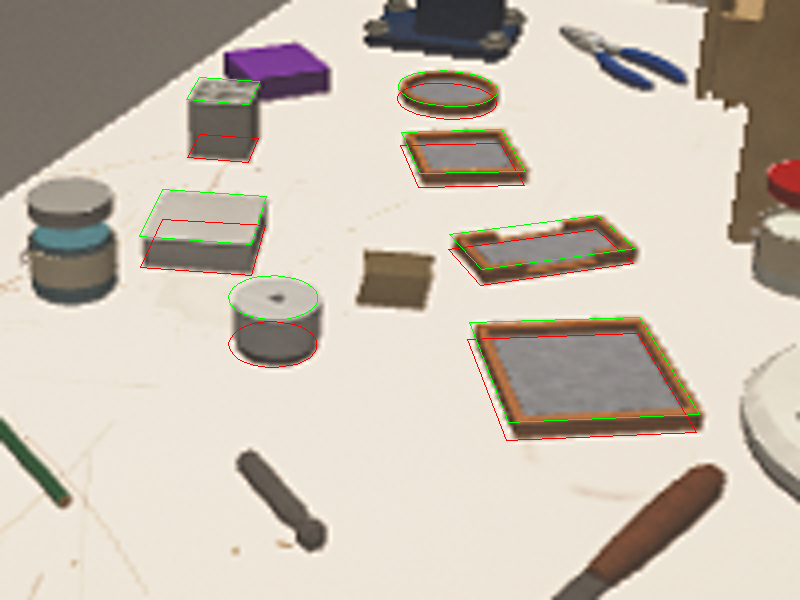

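View pics/ov_top.png

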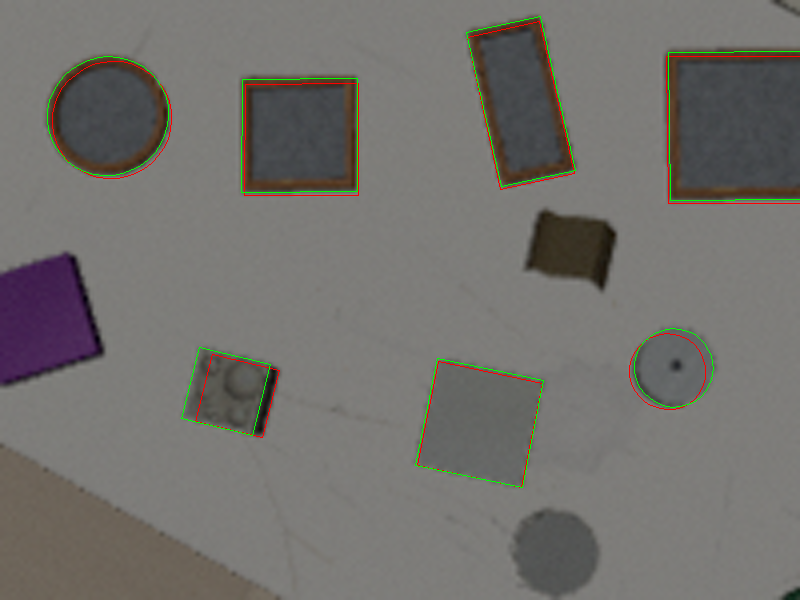

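```bash
cat > go.py <<'E'
import sys
from h import *
# usage: go.py jawdeg|- x y z [x y z ...] in mm ; prints tool-frame shifts
s=observe();R=Ro.from_rotvec(s['ee_rot']);p=np.array(s['position'])*1000
ty=R.apply([0,1,0]);jaw=np.degrees(np.arctan2(ty[1],ty[0]))
print('t %.2f'%s['t'],'pos',p.round(1),'jaw %.1f'%(jaw%180),'tilt %.2f'%np.degrees(np.arccos(-R.apply([0,0,1])[2])),'open %.1f'%(s['opening']*1000),'F',np.round(s['force'],1),'q',np.round(s['joints'],2))
if len(sys.argv)>1:
    w=None
    if sys.argv[1]!='-':
        j=float(sys.argv[1]);dlt=(j-jaw+90)%180-90
        T=Ro.from_euler('z',j if abs(((j-jaw+180)%360)-180)<=90 else j+180,degrees=True)
        yv=T.apply([1,0,0]);zv=np.array([0,0,-1.]);xv=np.cross(yv,zv)
        w=(R.inv()*Ro.from_matrix(np.c_[xv,yv,zv])).as_rotvec(degrees=True)
        print('turn world',round(dlt,1),'rotvec tool',w.round(2))
    for a in np.array(sys.argv[2:],float).reshape(-1,3): print(a,'->',R.inv().apply(a-p).round(1))
E
python3 go.py 76.8 425 -121 120 425 -121 10
```

```text
t 0.10 pos [ 151.7 -631.5  204.7] jaw 103.5 tilt 0.09 open 93.9 F [0.3 0.1 0.1] q [ 1.27  0.63  0.04  1.52 -0.03  1.   -0.02]
turn world -26.7 rotvec tool [-9.000e-02  2.000e-02  2.671e+01]
[ 425. -121.  120.] -> [ 385.  -432.4   85.4]
[ 425. -121.   10.] -> [ 385.  -432.2  195.4]
```

>>> jog_arm([
  {"x": 8, "y": -9, "z": 0, "wz": 0.5},
  {"x": 24, "y": -27, "z": 2, "wz": 2},
  {"x": 48, "y": -54, "z": 5, "wz": 4},
  {"x": 75, "y": -84, "z": 10, "wz": 6},
  {"x": 105, "y": -118, "z": 15, "wz": 8},
  {"x": 135, "y": -152, "z": 22, "wz": 10},
  {"x": 165, "y": -185, "z": 28, "wz": 12},
  {"x": 195, "y": -219, "z": 35, "wz": 14},
  {"x": 225, "y": -253, "z": 42, "wz": 16},
  {"x": 255, "y": -286, "z": 49, "wz": 18},
  {"x": 285, "y": -320, "z": 56, "wz": 20},
  {"x": 315, "y": -354, "z": 63, "wz": 22},
  {"x": 340, "y": -382, "z": 70, "wz": 24},
  {"x": 360, "y": -404, "z": 75, "wz": 25.5},
  {"x": 375, "y": -421, "z": 80, "wz": 26.5},
  {"x": 383, "y": -430, "z": 84, "wz": 26.7},
  {"x": 385, "y": -432.4, "z": 85, "wz": 26.7},
  {"x": 385, "y": -432.4, "z": 85, "wz": 26.7},
  {"x": 385, "y": -432.4, "z": 85, "wz": 26.7},
], jaw=0, grip_force=40)

```text
invalid input at $.series[0]: expected keys x, y, z, wx, wy, wz
```

>>> jog_arm([
  {"x": 12, "y": -14, "z": 0, "wx": 0, "wy": 0, "wz": 1},
  {"x": 35, "y": -39, "z": 4, "wx": 0, "wy": 0, "wz": 3},
  {"x": 66, "y": -74, "z": 10, "wx": 0, "wy": 0, "wz": 5},
  {"x": 97, "y": -109, "z": 16, "wx": 0, "wy": 0, "wz": 7},
  {"x": 128, "y": -144, "z": 22, "wx": 0, "wy": 0, "wz": 9},
  {"x": 159, "y": -179, "z": 28, "wx": 0, "wy": 0, "wz": 11},
  {"x": 190, "y": -214, "z": 36, "wx": 0, "wy": 0, "wz": 13},
  {"x": 221, "y": -249, "z": 44, "wx": 0, "wy": 0, "wz": 15},
  {"x": 252, "y": -284, "z": 52, "wx": 0, "wy": 0, "wz": 17},
  {"x": 283, "y": -319, "z": 60, "wx": 0, "wy": 0, "wz": 19},
  {"x": 314, "y": -354, "z": 68, "wx": 0, "wy": 0, "wz": 22},
  {"x": 340, "y": -384, "z": 75, "wx": 0, "wy": 0, "wz": 24},
  {"x": 362, "y": -408, "z": 80, "wx": 0, "wy": 0, "wz": 25.5},
  {"x": 378, "y": -425, "z": 84, "wx": 0, "wy": 0, "wz": 26.7},
  {"x": 385, "y": -432.4, "z": 85, "wx": 0, "wy": 0, "wz": 26.7},
  {"x": 385, "y": -432.4, "z": 85, "wx": 0, "wy": 0, "wz": 26.7},
  {"x": 385, "y": -432.4, "z": 85, "wx": 0, "wy": 0, "wz": 26.7},
], jaw=0, grip_force=40)

```text
t: 1.8
position: [0.4247, -0.1228, 0.1206]
ee_rot: [3.12, -0.362, -0.0]
force: [-0.5, -0.4, 0.8]
opening: 0.0941
```

```bash
python3 go.py 76.8 425 -121 35 425 -121 10; python3 - <<'E'
from h import *
cv2.imwrite('pics/a_side.png',viewer.snapshot('side'))
E
```

```text
t 1.80 pos [ 424.7 -122.8  120.6] jaw 76.8 tilt 0.04 open 94.1 F [-0.5 -0.4  0.8] q [ 0.1   0.49  0.17  2.17 -0.16  0.5  -1.42]
turn world 0.0 rotvec tool [ 0.04  0.01 -0.04]
[ 425. -121.   35.] -> [-0.  -1.8 85.6]
[ 425. -121.   10.] -> [ -0.   -1.9 110.6]
```

View pics/a_side.png

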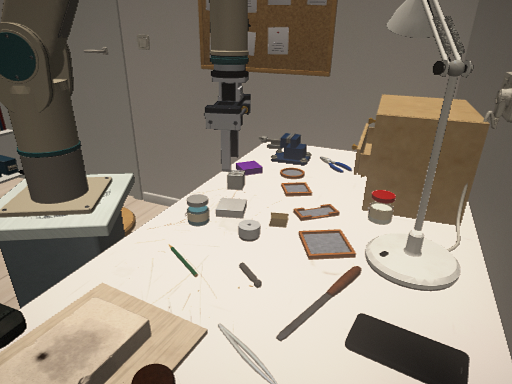

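>>> jog_arm([
  {"x": 0, "y": 0, "z": 15, "wx": 0, "wy": 0, "wz": 0},
  {"x": 0, "y": 0, "z": 40, "wx": 0, "wy": 0, "wz": 0},
  {"x": 0, "y": 0, "z": 60, "wx": 0, "wy": 0, "wz": 0},
  {"x": 0, "y": 0, "z": 75, "wx": 0, "wy": 0, "wz": 0},
  {"x": 0, "y": 0, "z": 80, "wx": 0, "wy": 0, "wz": 0},
  {"x": 0, "y": 0, "z": 80, "wx": 0, "wy": 0, "wz": 0},
])

```text
t: 2.45
position: [0.4245, -0.1227, 0.0403]
ee_rot: [3.12, -0.364, -0.002]
force: [-0.8, -0.1, -0.0]
opening: 0.0942
```

```bash
python3 go.py 76.8 425 -121 10; python3 - <<'E'
from h import *
I=viewer.snapshot('side');q=w2px('side',[observe()['position']])[0];print(q)
B=cv2.resize(I[120:270,160:300],None,fx=4,fy=4,interpolation=2);cv2.imwrite('pics/b_side.png',B)
E
```

```text
t 2.45 pos [ 424.5 -122.7   40.3] jaw 76.7 tilt 0.06 open 94.2 F [-0.8 -0.1 -0. ] q [ 0.15  0.65  0.1   2.22 -0.21  0.28 -1.38]
turn world 0.1 rotvec tool [ 0.02  0.06 -0.11]
[ 425. -121.   10.] -> [ 0.2 -1.8 30.3]
[231.0021727  195.74653086]
```

View pics/b_side.png

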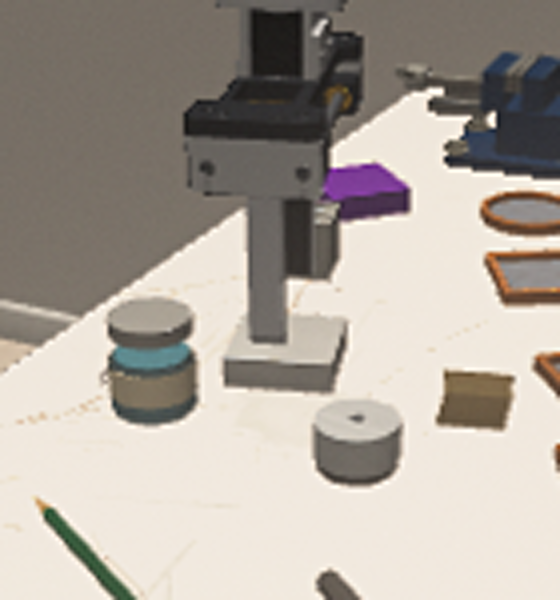

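>>> jog_arm([
  {"x": 0, "y": -1, "z": 10, "wx": 0, "wy": 0, "wz": 0},
  {"x": 0, "y": -1.8, "z": 20, "wx": 0, "wy": 0, "wz": 0},
  {"x": 0, "y": -1.8, "z": 28, "wx": 0, "wy": 0, "wz": 0},
  {"x": 0, "y": -1.8, "z": 30.5, "wx": 0, "wy": 0, "wz": 0},
  {"x": 0, "y": -1.8, "z": 30.5, "wx": 0, "wy": 0, "wz": 0},
  {"x": 0, "y": -1.8, "z": 30.5, "wx": 0, "wy": 0, "wz": 0},
])

```text
t: 3.1
position: [0.4258, -0.1199, 0.0101]
ee_rot: [3.12, -0.36, 0.0]
force: [-0.0, -0.7, 0.3]
opening: 0.094
```

```bash
python3 go.py 76.8 425 -121 10; python3 - <<'E'
from h import *
I=viewer.snapshot('side')
B=cv2.resize(I[120:270,160:300],None,fx=4,fy=4,interpolation=2);cv2.imwrite('pics/c_side.png',B)
E
```

```text
t 3.10 pos [ 425.8 -119.9   10.1] jaw 76.8 tilt 0.03 open 94.0 F [-0.  -0.7  0.3] q [ 0.08  0.72  0.19  2.23 -0.58  0.23 -1.  ]
turn world -0.0 rotvec tool [ 0.02 -0.02  0.03]
[ 425. -121.   10.] -> [-0.5  1.3  0.1]
```

View pics/c_side.png

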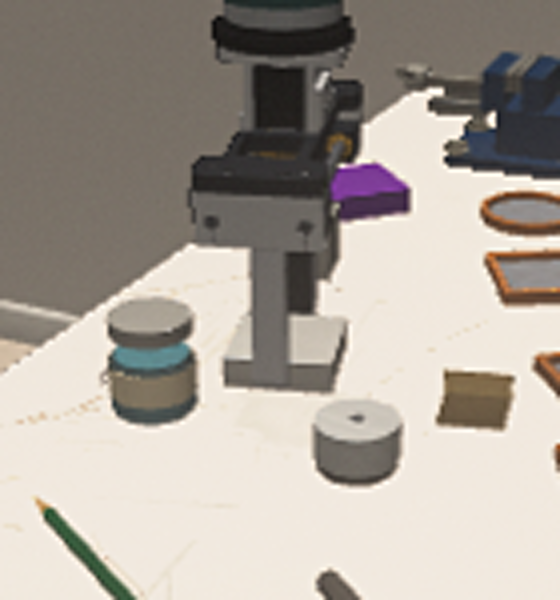

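>>> jog_arm([
  {"x": 0, "y": 0, "z": 0, "wx": 0, "wy": 0, "wz": 0},
  {"x": 0, "y": 0, "z": 0, "wx": 0, "wy": 0, "wz": 0},
  {"x": 0, "y": 0, "z": 0, "wx": 0, "wy": 0, "wz": 0},
  {"x": 0, "y": 0, "z": 0, "wx": 0, "wy": 0, "wz": 0},
  {"x": 0, "y": 0, "z": 0, "wx": 0, "wy": 0, "wz": 0},
  {"x": 0, "y": 0, "z": 0, "wx": 0, "wy": 0, "wz": 0},
  {"x": 0, "y": 0, "z": 0, "wx": 0, "wy": 0, "wz": 0},
  {"x": 0, "y": 0, "z": 0, "wx": 0, "wy": 0, "wz": 0},
], jaw=255, grip_force=50)

```text
t: 3.95
position: [0.4257, -0.1202, 0.0101]
ee_rot: [3.12, -0.361, 0.001]
force: [1.1, -1.7, 2.5]
opening: 0.0635
```

```bash
python3 go.py 88.5 425 -121 130 601.5 -287 130 601.5 -287 14
```

```text
t 3.95 pos [ 425.7 -120.2   10.1] jaw 76.8 tilt 0.03 open 63.5 F [ 1.1 -1.7  2.5] q [ 0.08  0.72  0.19  2.23 -0.59  0.23 -1.  ]
turn world 11.7 rotvec tool [  0.02  -0.02 -11.71]
[ 425. -121.  130.] -> [  -0.5    1.  -119.9]
[ 601.5 -287.   130. ] -> [ 209.3  122.3 -119.8]
[ 601.5 -287.    14. ] -> [209.2 122.2  -3.8]
```

>>> jog_arm([
  {"x": 0, "y": 0, "z": -8, "wx": 0, "wy": 0, "wz": 0},
  {"x": 0, "y": 0, "z": -25, "wx": 0, "wy": 0, "wz": 0},
  {"x": 0, "y": 0, "z": -45, "wx": 0, "wy": 0, "wz": 0},
  {"x": 0, "y": 0, "z": -65, "wx": 0, "wy": 0, "wz": 0},
  {"x": 0, "y": 0, "z": -80, "wx": 0, "wy": 0, "wz": 0},
  {"x": 0, "y": 0, "z": -90, "wx": 0, "wy": 0, "wz": 0},
  {"x": 15, "y": 9, "z": -90, "wx": 0, "wy": 0, "wz": -1},
  {"x": 40, "y": 23, "z": -90, "wx": 0, "wy": 0, "wz": -2},
  {"x": 68, "y": 40, "z": -90, "wx": 0, "wy": 0, "wz": -4},
  {"x": 96, "y": 56, "z": -90, "wx": 0, "wy": 0, "wz": -6},
  {"x": 124, "y": 72, "z": -90, "wx": 0, "wy": 0, "wz": -8},
  {"x": 152, "y": 89, "z": -90, "wx": 0, "wy": 0, "wz": -10},
  {"x": 180, "y": 105, "z": -90, "wx": 0, "wy": 0, "wz": -11},
  {"x": 200, "y": 117, "z": -90, "wx": 0, "wy": 0, "wz": -11.7},
  {"x": 209, "y": 122, "z": -90, "wx": 0, "wy": 0, "wz": -11.7},
  {"x": 209, "y": 122, "z": -90, "wx": 0, "wy": 0, "wz": -11.7},
  {"x": 209, "y": 122, "z": -90, "wx": 0, "wy": 0, "wz": -11.7},
])

```text
t: 5.65
position: [0.5998, -0.2851, 0.0988]
ee_rot: [-3.139, 0.041, 0.005]
force: [-0.2, 0.7, -5.7]
opening: 0.063
```

```bash
python3 go.py 88.5 601.5 -287 40 601.5 -287 14; python3 - <<'E'
from h import *
I=viewer.snapshot('side')
B=cv2.resize(I[120:320,200:440],None,fx=3,fy=3,interpolation=2);cv2.imwrite('pics/d_side.png',B)
E
```

```text
t 5.65 pos [ 599.8 -285.1   98.8] jaw 88.5 tilt 0.21 open 63.0 F [-0.2  0.7 -5.7] q [ 0.19  0.8   0.37  1.57 -0.36  0.84 -0.89]
turn world -0.0 rotvec tool [-0.11  0.18  0.01]
[ 601.5 -287.    40. ] -> [ 1.9  2.  58.8]
[ 601.5 -287.    14. ] -> [ 2.   2.  84.8]
```

View pics/d_side.png

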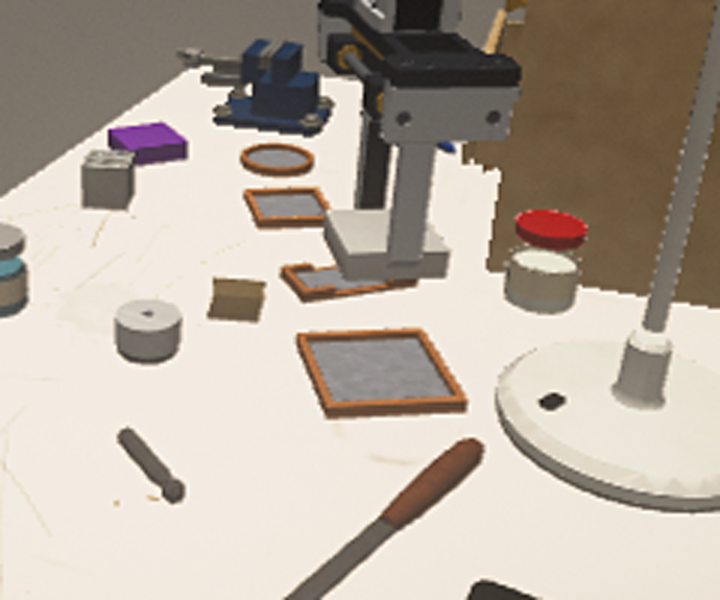

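>>> jog_arm([
  {"x": 1, "y": 1, "z": 12, "wx": 0, "wy": 0, "wz": 0},
  {"x": 2, "y": 2, "z": 30, "wx": 0, "wy": 0, "wz": 0},
  {"x": 2, "y": 2, "z": 50, "wx": 0, "wy": 0, "wz": 0},
  {"x": 2, "y": 2, "z": 66, "wx": 0, "wy": 0, "wz": 0},
  {"x": 2, "y": 2, "z": 74, "wx": 0, "wy": 0, "wz": 0},
  {"x": 2, "y": 2, "z": 76, "wx": 0, "wy": 0, "wz": 0},
  {"x": 2, "y": 2, "z": 76, "wx": 0, "wy": 0, "wz": 0},
])

```text
t: 6.4
position: [0.6033, -0.2886, 0.0238]
ee_rot: [3.141, -0.041, -0.0]
force: [0.0, -0.6, -5.5]
opening: 0.0634
```

```bash
python3 go.py 88.5 601.5 -287 14; python3 - <<'E'
from h import *
I=viewer.snapshot('side')
B=cv2.resize(I[200:280,270:380],None,fx=6,fy=6,interpolation=2);cv2.imwrite('pics/e_side.png',B)
I=viewer.snapshot('top')
B=cv2.resize(I[90:190,260:390],None,fx=6,fy=6,interpolation=2);cv2.imwrite('pics/e_top.png',B)
E
```

```text
t 6.40 pos [ 603.3 -288.6   23.8] jaw 88.5 tilt 0.01 open 63.4 F [ 0.  -0.6 -5.5] q [ 0.22  0.9   0.33  1.6  -0.4   0.71 -0.86]
turn world -0.0 rotvec tool [0.01 0.01 0.  ]
[ 601.5 -287.    14. ] -> [-1.8 -1.5  9.8]
```

View pics/e_side.png

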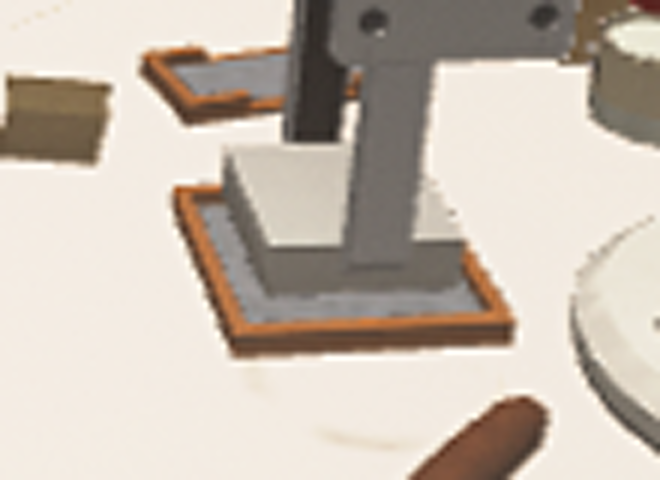

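View pics/e_top.png

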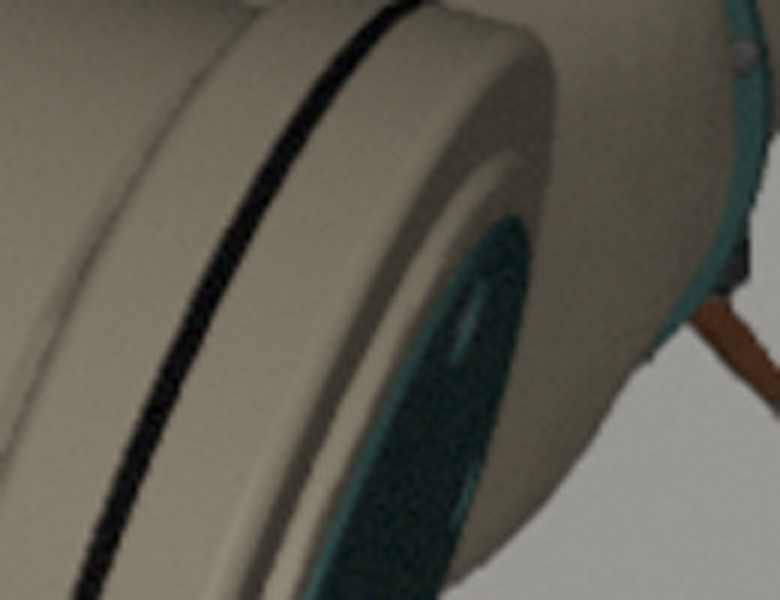

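>>> jog_arm([
  {"x": -1.5, "y": -1.5, "z": 3, "wx": 0, "wy": 0, "wz": 0},
  {"x": -1.8, "y": -1.5, "z": 6, "wx": 0, "wy": 0, "wz": 0},
  {"x": -1.8, "y": -1.5, "z": 8.5, "wx": 0, "wy": 0, "wz": 0},
  {"x": -1.8, "y": -1.5, "z": 9.5, "wx": 0, "wy": 0, "wz": 0},
  {"x": -1.8, "y": -1.5, "z": 9.5, "wx": 0, "wy": 0, "wz": 0},
])

```text
t: 7.0
position: [0.6014, -0.2869, 0.0144]
ee_rot: [-3.141, 0.041, 0.0]
force: [0.4, 0.1, -5.4]
opening: 0.063
```

```bash
python3 go.py 88.5 601.5 -287 14
```

```text
t 7.00 pos [ 601.4 -286.9   14.4] jaw 88.5 tilt 0.01 open 63.0 F [ 0.4  0.1 -5.4] q [ 0.22  0.91  0.32  1.61 -0.4   0.69 -0.86]
turn world -0.0 rotvec tool [-0.    0.    0.01]
[ 601.5 -287.    14. ] -> [0.1 0.1 0.4]
```

Still carried by the gripper; creep down the last bit, then release.

>>> jog_arm([
  {"x": 0, "y": 0, "z": 0.6, "wx": 0, "wy": 0, "wz": 0},
  {"x": 0, "y": 0, "z": 0.8, "wx": 0, "wy": 0, "wz": 0},
  {"x": 0, "y": 0, "z": 0.8, "wx": 0, "wy": 0, "wz": 0},
])

```text
t: 7.3
position: [0.6016, -0.287, 0.0142]
ee_rot: [3.141, -0.041, 0.001]
force: [-0.3, 0.3, 0.3]
opening: 0.0633
```

```bash
python3 go.py
```

```text
t 7.30 pos [ 601.6 -287.    14.2] jaw 88.5 tilt 0.02 open 63.3 F [-0.3  0.3  0.3] q [ 0.22  0.91  0.32  1.61 -0.4   0.69 -0.86]
```

>>> jog_arm([
  {"x": 0, "y": 0, "z": 0, "wx": 0, "wy": 0, "wz": 0},
  {"x": 0, "y": 0, "z": 0, "wx": 0, "wy": 0, "wz": 0},
  {"x": 0, "y": 0, "z": 0, "wx": 0, "wy": 0, "wz": 0},
  {"x": 0, "y": 0, "z": 0, "wx": 0, "wy": 0, "wz": 0},
  {"x": 0, "y": 0, "z": 0, "wx": 0, "wy": 0, "wz": 0},
  {"x": 0, "y": 0, "z": -10, "wx": 0, "wy": 0, "wz": 0},
  {"x": 0, "y": 0, "z": -30, "wx": 0, "wy": 0, "wz": 0},
  {"x": 0, "y": 0, "z": -60, "wx": 0, "wy": 0, "wz": 0},
  {"x": 0, "y": 0, "z": -85, "wx": 0, "wy": 0, "wz": 0},
  {"x": 0, "y": 0, "z": -95, "wx": 0, "wy": 0, "wz": 0},
  {"x": 0, "y": 0, "z": -95, "wx": 0, "wy": 0, "wz": 0},
], jaw=0)

```text
t: 8.4
position: [0.6025, -0.2875, 0.1106]
ee_rot: [3.14, -0.041, 0.005]
force: [-0.7, 0.3, -0.6]
opening: 0.0938
```

```bash
python3 go.py 75 446 24.5 100 446 24.5 15; python3 - <<'E'
from h import *
I=viewer.snapshot('side')
B=cv2.resize(I[150:280,210:380],None,fx=4,fy=4,interpolation=2);cv2.imwrite('pics/f_side.png',B)
E
```

```text
t 8.40 pos [ 602.5 -287.5  110.6] jaw 88.5 tilt 0.20 open 93.8 F [-0.7  0.3 -0.6] q [ 0.19  0.79  0.38  1.56 -0.35  0.86 -0.9 ]
turn world -13.5 rotvec tool [ 0.05 -0.2  13.51]
[446.   24.5 100. ] -> [-164.6 -307.8    9.7]
[446.   24.5  15. ] -> [-164.9 -307.9   94.7]
```

View pics/f_side.png

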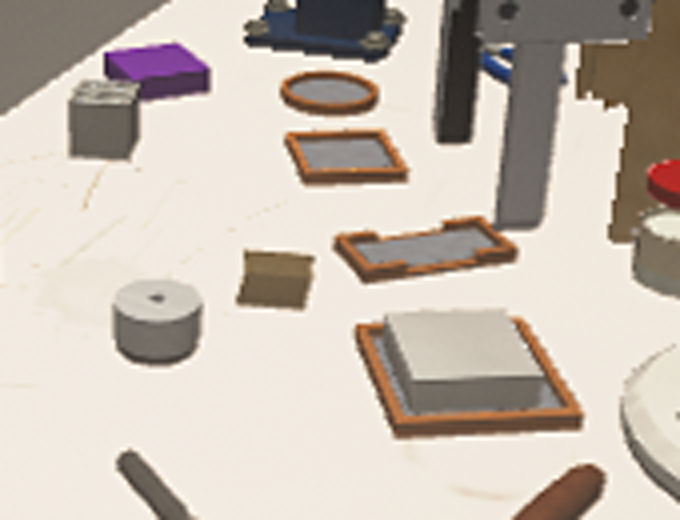

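>>> jog_arm([
  {"x": -8, "y": -15, "z": 0, "wx": 0, "wy": 0, "wz": 0},
  {"x": -24, "y": -45, "z": 2, "wx": 0, "wy": 0, "wz": 2},
  {"x": -45, "y": -85, "z": 4, "wx": 0, "wy": 0, "wz": 4},
  {"x": -66, "y": -124, "z": 5, "wx": 0, "wy": 0, "wz": 6},
  {"x": -87, "y": -163, "z": 6, "wx": 0, "wy": 0, "wz": 8},
  {"x": -108, "y": -202, "z": 8, "wx": 0, "wy": 0, "wz": 10},
  {"x": -129, "y": -241, "z": 9, "wx": 0, "wy": 0, "wz": 12},
  {"x": -148, "y": -277, "z": 10, "wx": 0, "wy": -0.1, "wz": 13},
  {"x": -160, "y": -299, "z": 10, "wx": 0, "wy": -0.2, "wz": 13.5},
  {"x": -164.6, "y": -308, "z": 10, "wx": 0, "wy": -0.2, "wz": 13.5},
  {"x": -164.6, "y": -308, "z": 10, "wx": 0, "wy": -0.2, "wz": 13.5},
  {"x": -164.6, "y": -308, "z": 20, "wx": 0, "wy": -0.2, "wz": 13.5},
  {"x": -164.6, "y": -308, "z": 35, "wx": 0, "wy": -0.2, "wz": 13.5},
  {"x": -164.6, "y": -308, "z": 43, "wx": 0, "wy": -0.2, "wz": 13.5},
  {"x": -164.6, "y": -308, "z": 43, "wx": 0, "wy": -0.2, "wz": 13.5},
  {"x": -164.6, "y": -308, "z": 43, "wx": 0, "wy": -0.2, "wz": 13.5},
])

```text
t: 10.05
position: [0.4451, 0.0243, 0.0655]
ee_rot: [3.114, -0.413, -0.006]
force: [-0.3, 0.0, 0.2]
opening: 0.0939
```

```bash
python3 go.py 75 446 24.5 13; python3 - <<'E'
from h import *
I=viewer.snapshot('side')
B=cv2.resize(I[130:250,180:330],None,fx=5,fy=5,interpolation=2);cv2.imwrite('pics/g_side.png',B)
E
```

```text
t 10.05 pos [445.1  24.3  65.5] jaw 74.9 tilt 0.21 open 93.9 F [-0.3  0.   0.2] q [-0.37  0.63  0.37  2.2  -0.57  0.41 -1.37]
turn world 0.1 rotvec tool [ 0.05  0.21 -0.09]
[446.   24.5  13. ] -> [ 1.  -0.5 52.5]
```

View pics/g_side.png

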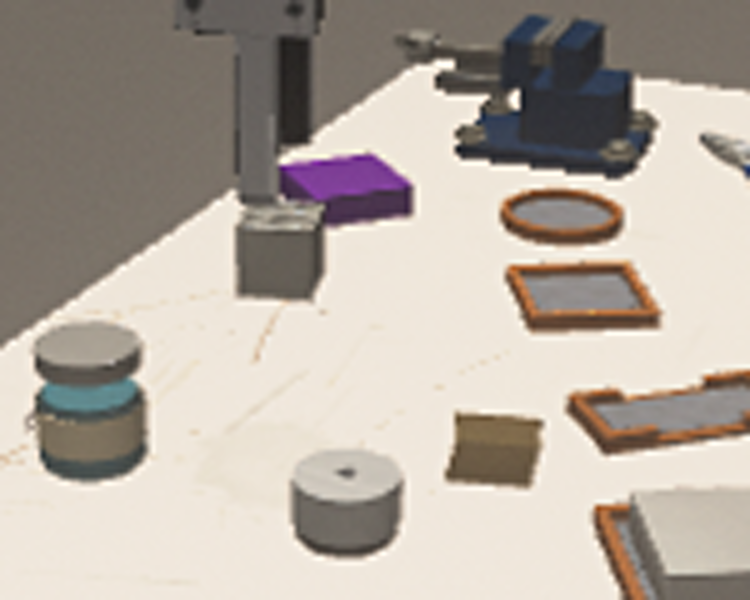

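>>> jog_arm([
  {"x": 1, "y": -0.5, "z": 10, "wx": 0, "wy": 0.2, "wz": 0},
  {"x": 1, "y": -0.5, "z": 25, "wx": 0, "wy": 0.2, "wz": 0},
  {"x": 1, "y": -0.5, "z": 40, "wx": 0, "wy": 0.2, "wz": 0},
  {"x": 1, "y": -0.5, "z": 50, "wx": 0, "wy": 0.2, "wz": 0},
  {"x": 1, "y": -0.5, "z": 52.5, "wx": 0, "wy": 0.2, "wz": 0},
  {"x": 1, "y": -0.5, "z": 52.5, "wx": 0, "wy": 0.2, "wz": 0},
  {"x": 1, "y": -0.5, "z": 52.5, "wx": 0, "wy": 0.2, "wz": 0},
])

```text
t: 10.8
position: [0.4462, 0.0255, 0.0136]
ee_rot: [3.114, -0.41, 0.001]
force: [-0.7, -0.3, -0.3]
opening: 0.0939
```

```bash
python3 go.py 75 446 24.5 13; python3 - <<'E'
from h import *
I=viewer.snapshot('side')
B=cv2.resize(I[130:250,180:330],None,fx=5,fy=5,interpolation=2);cv2.imwrite('pics/h_side.png',B)
E
```

```text
t 10.80 pos [446.2  25.5  13.6] jaw 75.0 tilt 0.05 open 93.9 F [-0.7 -0.3 -0.3] q [-0.29  0.72  0.25  2.22 -0.66  0.27 -1.29]
turn world -0.0 rotvec tool [ 0.02 -0.05  0.  ]
[446.   24.5  13. ] -> [0.  1.  0.6]
```

View pics/h_side.png

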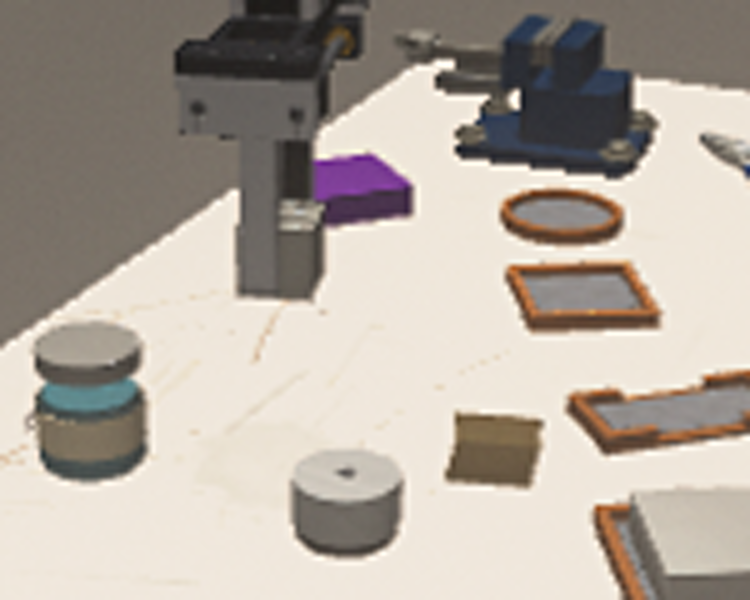

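>>> jog_arm([
  {"x": 0, "y": 0, "z": 0, "wx": 0, "wy": 0, "wz": 0},
  {"x": 0, "y": 0, "z": 0, "wx": 0, "wy": 0, "wz": 0},
  {"x": 0, "y": 0, "z": 0, "wx": 0, "wy": 0, "wz": 0},
  {"x": 0, "y": 0, "z": 0, "wx": 0, "wy": 0, "wz": 0},
  {"x": 0, "y": 0, "z": 0, "wx": 0, "wy": 0, "wz": 0},
  {"x": 0, "y": 0, "z": 0, "wx": 0, "wy": 0, "wz": 0},
  {"x": 0, "y": 0, "z": 0, "wx": 0, "wy": 0, "wz": 0},
  {"x": 0, "y": 0, "z": 0, "wx": 0, "wy": 0, "wz": 0},
  {"x": 0, "y": 0, "z": 0, "wx": 0, "wy": 0, "wz": 0},
], jaw=255, grip_force=50)

```text
t: 11.75
position: [0.4458, 0.0255, 0.0132]
ee_rot: [3.114, -0.41, -0.0]
force: [-0.5, -0.1, 0.2]
opening: 0.0421
```

```bash
python3 go.py 89 446 25 80 603 -16 80 603 -16 17.6
```

```text
t 11.75 pos [445.8  25.5  13.2] jaw 75.0 tilt 0.02 open 42.1 F [-0.5 -0.1  0.2] q [-0.29  0.72  0.25  2.22 -0.66  0.27 -1.29]
turn world 14.0 rotvec tool [  0.02   0.   -13.99]
[446.  25.  80.] -> [  0.3   0.5 -66.8]
[603. -16.  80.] -> [162.6  -0.5 -66.8]
[603.  -16.   17.6] -> [162.6  -0.5  -4.4]
```

>>> jog_arm([
  {"x": 0, "y": 0, "z": -8, "wx": 0, "wy": 0, "wz": 0},
  {"x": 0, "y": 0, "z": -25, "wx": 0, "wy": 0, "wz": 0},
  {"x": 0, "y": 0, "z": -45, "wx": 0, "wy": 0, "wz": 0},
  {"x": 0, "y": 0, "z": -60, "wx": 0, "wy": 0, "wz": 0},
  {"x": 5, "y": 0, "z": -66, "wx": 0, "wy": 0, "wz": -1},
  {"x": 25, "y": 0, "z": -66, "wx": 0, "wy": 0, "wz": -3},
  {"x": 55, "y": 0, "z": -66, "wx": 0, "wy": 0, "wz": -6},
  {"x": 85, "y": 0, "z": -66, "wx": 0, "wy": 0, "wz": -9},
  {"x": 115, "y": 0, "z": -66, "wx": 0, "wy": 0, "wz": -12},
  {"x": 140, "y": 0, "z": -66, "wx": 0, "wy": 0, "wz": -14},
  {"x": 157, "y": 0, "z": -66, "wx": 0, "wy": 0, "wz": -14},
  {"x": 162.5, "y": -0.5, "z": -66, "wx": 0, "wy": 0, "wz": -14},
  {"x": 162.5, "y": -0.5, "z": -60, "wx": 0, "wy": 0, "wz": -14},
  {"x": 162.5, "y": -0.5, "z": -45, "wx": 0, "wy": 0, "wz": -14},
  {"x": 162.5, "y": -0.5, "z": -28, "wx": 0, "wy": 0, "wz": -14},
  {"x": 162.5, "y": -0.5, "z": -18, "wx": 0, "wy": 0, "wz": -14},
  {"x": 162.5, "y": -0.5, "z": -14, "wx": 0, "wy": 0, "wz": -14},
  {"x": 162.5, "y": -0.5, "z": -14, "wx": 0, "wy": 0, "wz": -14},
  {"x": 162.5, "y": -0.5, "z": -14, "wx": 0, "wy": 0, "wz": -14},
])

```text
t: 13.65
position: [0.6032, -0.016, 0.0275]
ee_rot: [3.141, -0.027, 0.001]
force: [0.5, 0.0, -4.3]
opening: 0.0414
```

```bash
python3 go.py 89 603 -16 17.6; python3 - <<'E'
from h import *
I=viewer.snapshot('side')
B=cv2.resize(I[130:250,220:370],None,fx=5,fy=5,interpolation=2);cv2.imwrite('pics/i_side.png',B)
E
```

```text
t 13.65 pos [603.2 -16.   27.5] jaw 89.0 tilt 0.04 open 41.4 F [ 0.5  0.  -4.3] q [-0.24  0.83  0.36  1.79 -0.47  0.6  -1.18]
turn world -0.0 rotvec tool [ 0.03 -0.03  0.01]
[603.  -16.   17.6] -> [-0.2 -0.   9.9]
```

View pics/i_side.png

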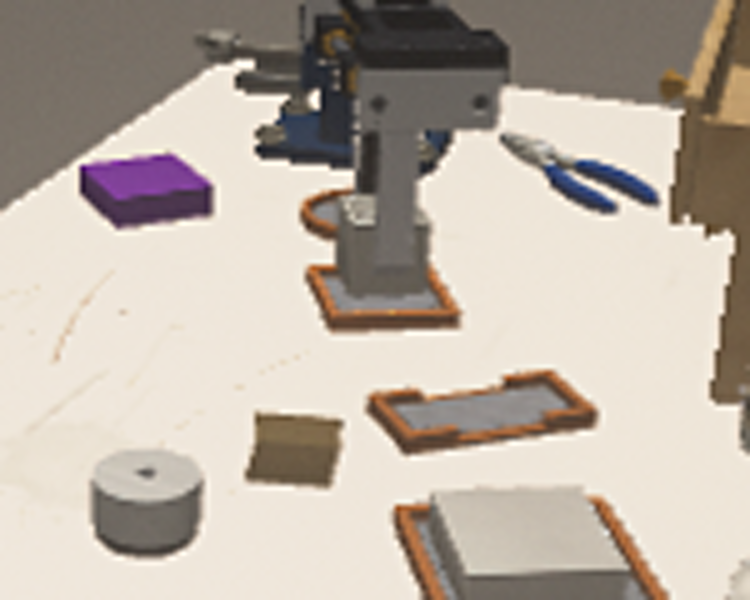

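>>> jog_arm([
  {"x": 0, "y": 0, "z": 3, "wx": 0, "wy": 0, "wz": 0},
  {"x": 0, "y": 0, "z": 6, "wx": 0, "wy": 0, "wz": 0},
  {"x": 0, "y": 0, "z": 8.5, "wx": 0, "wy": 0, "wz": 0},
  {"x": 0, "y": 0, "z": 9.7, "wx": 0, "wy": 0, "wz": 0},
  {"x": 0, "y": 0, "z": 10.1, "wx": 0, "wy": 0, "wz": 0},
  {"x": 0, "y": 0, "z": 10.1, "wx": 0, "wy": 0, "wz": 0},
])

```text
t: 14.3
position: [0.6027, -0.0159, 0.0172]
ee_rot: [3.141, -0.027, -0.001]
force: [-0.0, 0.8, -2.0]
opening: 0.0416
```

```bash
python3 go.py
```

```text
t 14.30 pos [602.7 -15.9  17.2] jaw 89.0 tilt 0.03 open 41.6 F [-0.   0.8 -2. ] q [-0.23  0.84  0.35  1.8  -0.48  0.59 -1.18]
```

Contact (weight half taken by the floor). A touch more, then release and rise.

>>> jog_arm([
  {"x": 0, "y": 0, "z": 0.3, "wx": 0, "wy": 0, "wz": 0},
  {"x": 0, "y": 0, "z": 0.3, "wx": 0, "wy": 0, "wz": 0},
])

```text
t: 14.5
position: [0.6028, -0.0159, 0.0172]
ee_rot: [3.141, -0.027, -0.0]
force: [-3.0, -0.6, 3.2]
opening: 0.0414
```

>>> jog_arm([
  {"x": 0, "y": 0, "z": 0, "wx": 0, "wy": 0, "wz": 0},
  {"x": 0, "y": 0, "z": 0, "wx": 0, "wy": 0, "wz": 0},
  {"x": 0, "y": 0, "z": 0, "wx": 0, "wy": 0, "wz": 0},
  {"x": 0, "y": 0, "z": 0, "wx": 0, "wy": 0, "wz": 0},
  {"x": 0, "y": 0, "z": 0, "wx": 0, "wy": 0, "wz": 0},
  {"x": 0, "y": 0, "z": 0, "wx": 0, "wy": 0, "wz": 0},
  {"x": 0, "y": 0, "z": -10, "wx": 0, "wy": 0, "wz": 0},
  {"x": 0, "y": 0, "z": -30, "wx": 0, "wy": 0, "wz": 0},
  {"x": 0, "y": 0, "z": -60, "wx": 0, "wy": 0, "wz": 0},
  {"x": 0, "y": 0, "z": -80, "wx": 0, "wy": 0, "wz": 0},
  {"x": 0, "y": 0, "z": -85, "wx": 0, "wy": 0, "wz": 0},
  {"x": 0, "y": 0, "z": -85, "wx": 0, "wy": 0, "wz": 0},
], jaw=0)

```text
t: 15.7
position: [0.6035, -0.0159, 0.1027]
ee_rot: [3.141, -0.027, 0.003]
force: [-0.4, 0.6, -0.9]
opening: 0.0941
```

```bash
python3 go.py 89 454 -236 100 454 -236 11; python3 - <<'E'
from h import *
I=viewer.snapshot('side')
B=cv2.resize(I[130:250,220:370],None,fx=5,fy=5,interpolation=2);cv2.imwrite('pics/j_side.png',B)
E
```

```text
t 15.70 pos [603.5 -15.9 102.7] jaw 89.0 tilt 0.10 open 94.1 F [-0.4  0.6 -0.9] q [-0.28  0.73  0.42  1.76 -0.41  0.75 -1.23]
turn world -0.0 rotvec tool [ 0.01 -0.1   0.02]
[ 454. -236.  100.] -> [-145.7  222.7    2.5]
[ 454. -236.   11.] -> [-145.9  222.7   91.5]
```

View pics/j_side.png

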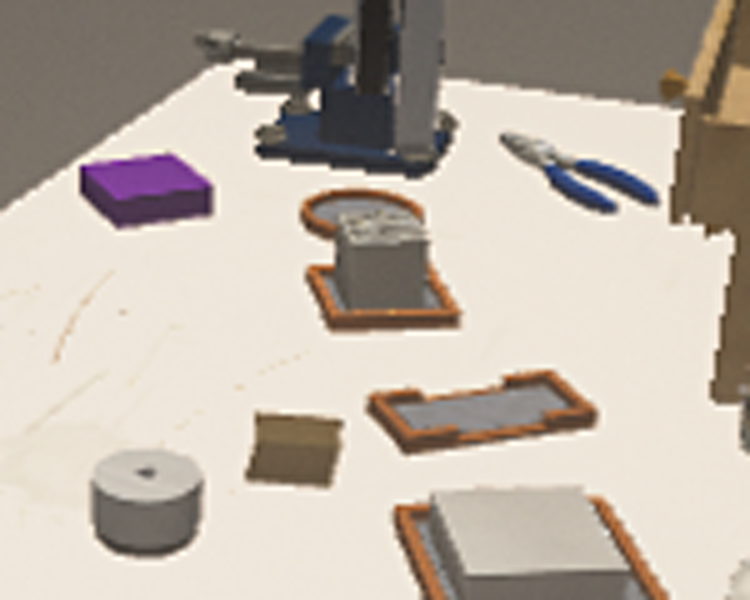

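>>> jog_arm([
  {"x": -8, "y": 12, "z": 0, "wx": 0, "wy": 0, "wz": 0},
  {"x": -24, "y": 37, "z": 0, "wx": 0, "wy": 0, "wz": 0},
  {"x": -48, "y": 74, "z": 0, "wx": 0, "wy": 0, "wz": 0},
  {"x": -72, "y": 110, "z": 1, "wx": 0, "wy": 0, "wz": 0},
  {"x": -96, "y": 147, "z": 2, "wx": 0, "wy": 0, "wz": 0},
  {"x": -120, "y": 184, "z": 2, "wx": 0, "wy": 0, "wz": 0},
  {"x": -138, "y": 211, "z": 5, "wx": 0, "wy": -0.1, "wz": 0},
  {"x": -146, "y": 222.7, "z": 15, "wx": 0, "wy": -0.1, "wz": 0},
  {"x": -146, "y": 222.7, "z": 30, "wx": 0, "wy": -0.1, "wz": 0},
  {"x": -146, "y": 222.7, "z": 45, "wx": 0, "wy": -0.1, "wz": 0},
  {"x": -146, "y": 222.7, "z": 52, "wx": 0, "wy": -0.1, "wz": 0},
  {"x": -146, "y": 222.7, "z": 52, "wx": 0, "wy": -0.1, "wz": 0},
  {"x": -146, "y": 222.7, "z": 52, "wx": 0, "wy": -0.1, "wz": 0},
])

```text
t: 17.05
position: [0.4527, -0.2363, 0.0498]
ee_rot: [3.141, -0.028, -0.004]
force: [0.3, -0.3, -0.1]
opening: 0.0941
```

```bash
python3 go.py 89 453.5 -236 11.5; python3 - <<'E'
from h import *
I=viewer.snapshot('side')
B=cv2.resize(I[130:250,180:330],None,fx=5,fy=5,interpolation=2);cv2.imwrite('pics/k_side.png',B)
E
```

```text
t 17.05 pos [ 452.7 -236.3   49.8] jaw 89.0 tilt 0.14 open 94.1 F [ 0.3 -0.3 -0.1] q [ 0.23  0.7   0.3   2.04 -0.43  0.47 -0.74]
turn world 0.0 rotvec tool [ 0.02  0.14 -0.  ]
[ 453.5 -236.    11.5] -> [ 0.9 -0.3 38.3]
```

View pics/k_side.png

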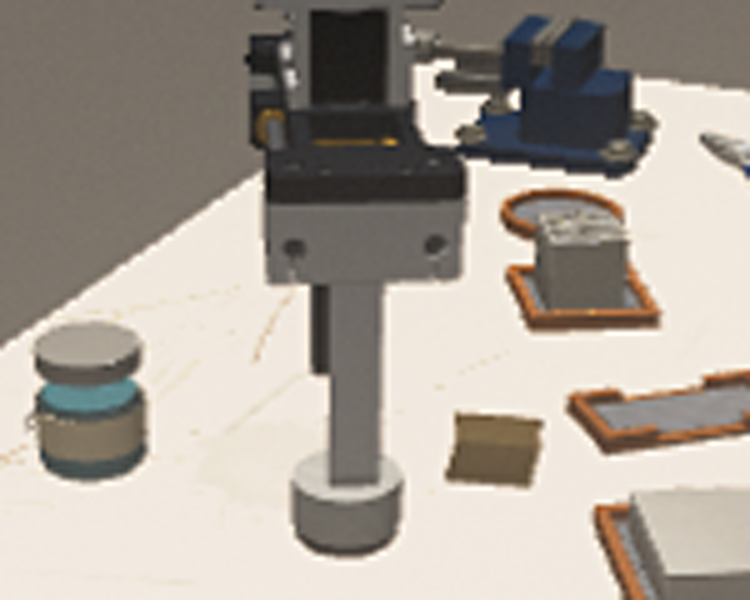

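>>> jog_arm([
  {"x": 0.9, "y": 0, "z": 10, "wx": 0, "wy": 0.1, "wz": 0},
  {"x": 0.9, "y": 0, "z": 24, "wx": 0, "wy": 0.1, "wz": 0},
  {"x": 0.9, "y": 0, "z": 35, "wx": 0, "wy": 0.1, "wz": 0},
  {"x": 0.9, "y": 0, "z": 38, "wx": 0, "wy": 0.1, "wz": 0},
  {"x": 0.9, "y": 0, "z": 38, "wx": 0, "wy": 0.1, "wz": 0},
  {"x": 0.9, "y": 0, "z": 38, "wx": 0, "wy": 0.1, "wz": 0},
])

```text
t: 17.7
position: [0.4541, -0.2363, 0.0121]
ee_rot: [3.141, -0.027, 0.0]
force: [0.8, -0.6, 0.1]
opening: 0.094
```

>>> jog_arm([
  {"x": 0, "y": 0, "z": 0, "wx": 0, "wy": 0, "wz": 0},
  {"x": 0, "y": 0, "z": 0, "wx": 0, "wy": 0, "wz": 0},
  {"x": 0, "y": 0, "z": 0, "wx": 0, "wy": 0, "wz": 0},
  {"x": 0, "y": 0, "z": 0, "wx": 0, "wy": 0, "wz": 0},
  {"x": 0, "y": 0, "z": 0, "wx": 0, "wy": 0, "wz": 0},
  {"x": 0, "y": 0, "z": 0, "wx": 0, "wy": 0, "wz": 0},
  {"x": 0, "y": 0, "z": 0, "wx": 0, "wy": 0, "wz": 0},
  {"x": 0, "y": 0, "z": 0, "wx": 0, "wy": 0, "wz": 0},
  {"x": 0, "y": 0, "z": 0, "wx": 0, "wy": 0, "wz": 0},
], jaw=255, grip_force=40)

```text
t: 18.6
position: [0.454, -0.2363, 0.0119]
ee_rot: [3.141, -0.027, 0.0]
force: [0.0, 0.5, 0.0]
opening: 0.0455
```

```bash
python3 go.py 89 619 100 90 619 100 16; python3 - <<'E'
from h import *
I=viewer.snapshot('side')
B=cv2.resize(I[130:250,180:330],None,fx=5,fy=5,interpolation=2);cv2.imwrite('pics/l_side.png',B)
E
```

```text
t 18.60 pos [ 454.  -236.3   11.9] jaw 89.0 tilt 0.04 open 45.5 F [0.  0.5 0. ] q [ 0.26  0.76  0.24  2.05 -0.47  0.38 -0.71]
turn world -0.0 rotvec tool [ 0.04 -0.    0.  ]
[619. 100.  90.] -> [ 159.1 -339.1  -78.3]
[619. 100.  16.] -> [ 159.1 -339.1   -4.3]
```

View pics/l_side.png

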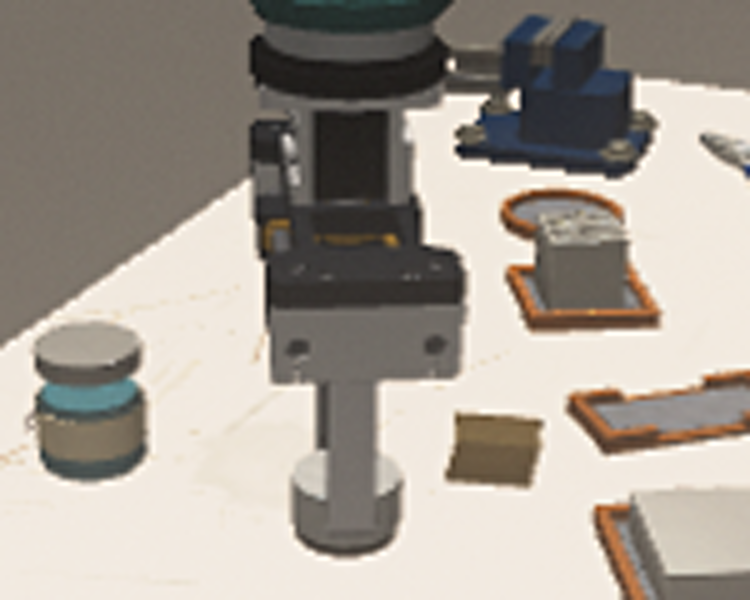

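>>> jog_arm([
  {"x": 0, "y": 0, "z": -8, "wx": 0, "wy": 0, "wz": 0},
  {"x": 0, "y": 0, "z": -25, "wx": 0, "wy": 0, "wz": 0},
  {"x": 0, "y": 0, "z": -50, "wx": 0, "wy": 0, "wz": 0},
  {"x": 0, "y": 0, "z": -75, "wx": 0, "wy": 0, "wz": 0},
  {"x": 0, "y": 0, "z": -88, "wx": 0, "wy": 0, "wz": 0},
  {"x": 7, "y": -15, "z": -90, "wx": 0, "wy": 0, "wz": 0},
  {"x": 20, "y": -43, "z": -90, "wx": 0, "wy": 0, "wz": 0},
  {"x": 37, "y": -79, "z": -90, "wx": 0, "wy": 0, "wz": 0},
  {"x": 54, "y": -115, "z": -90, "wx": 0, "wy": 0, "wz": 0},
  {"x": 71, "y": -151, "z": -90, "wx": 0, "wy": 0, "wz": 0},
  {"x": 88, "y": -187, "z": -90, "wx": 0, "wy": 0, "wz": 0},
  {"x": 105, "y": -223, "z": -90, "wx": 0, "wy": 0, "wz": 0},
  {"x": 122, "y": -259, "z": -90, "wx": 0, "wy": 0, "wz": 0},
  {"x": 138, "y": -293, "z": -90, "wx": 0, "wy": 0, "wz": 0},
  {"x": 150, "y": -320, "z": -90, "wx": 0, "wy": 0, "wz": 0},
  {"x": 157, "y": -334, "z": -90, "wx": 0, "wy": 0, "wz": 0},
  {"x": 159, "y": -339, "z": -90, "wx": 0, "wy": 0, "wz": 0},
  {"x": 159, "y": -339, "z": -90, "wx": 0, "wy": 0, "wz": 0},
  {"x": 159, "y": -339, "z": -90, "wx": 0, "wy": 0, "wz": 0},
])

```text
t: 20.55
position: [0.6181, 0.0976, 0.1019]
ee_rot: [3.14, -0.031, -0.001]
force: [0.4, 0.5, -1.9]
opening: 0.0448
```

```bash
python3 go.py 89 619 100 25; python3 - <<'E'
from h import *
I=viewer.snapshot('side')
B=cv2.resize(I[90:240,220:400],None,fx=4,fy=4,interpolation=2);cv2.imwrite('pics/m_side.png',B)
E
```

```text
t 20.55 pos [618.1  97.6 101.9] jaw 88.9 tilt 0.12 open 44.8 F [ 0.4  0.5 -1.9] q [-0.47  0.76  0.45  1.69 -0.43  0.79 -1.41]
turn world 0.1 rotvec tool [ 0.11  0.05 -0.14]
[619. 100.  25.] -> [ 0.9 -2.6 76.9]
```

View pics/m_side.png

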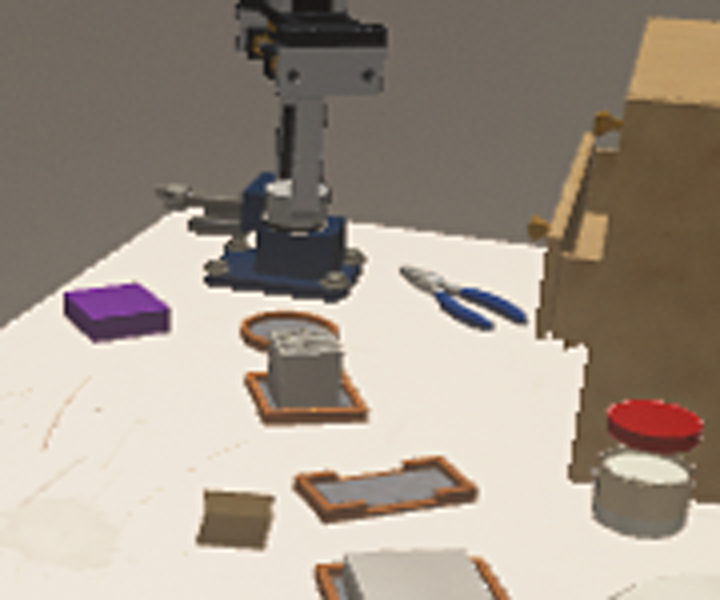

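>>> jog_arm([
  {"x": 0.5, "y": -1, "z": 12, "wx": 0, "wy": 0, "wz": 0},
  {"x": 0.9, "y": -2, "z": 32, "wx": 0, "wy": 0, "wz": 0},
  {"x": 0.9, "y": -2.4, "z": 52, "wx": 0, "wy": 0, "wz": 0},
  {"x": 0.9, "y": -2.4, "z": 68, "wx": 0, "wy": 0, "wz": 0},
  {"x": 0.9, "y": -2.4, "z": 76, "wx": 0, "wy": 0, "wz": 0},
  {"x": 0.9, "y": -2.4, "z": 76, "wx": 0, "wy": 0, "wz": 0},
  {"x": 0.9, "y": -2.4, "z": 76, "wx": 0, "wy": 0, "wz": 0},
])

```text
t: 21.3
position: [0.6202, 0.1021, 0.026]
ee_rot: [3.141, -0.028, 0.001]
force: [0.2, -0.1, -3.3]
opening: 0.0449
```

```bash
python3 go.py 89 619 100 16; python3 - <<'E'
from h import *
I=viewer.snapshot('side')
B=cv2.resize(I[120:220,240:360],None,fx=6,fy=6,interpolation=2);cv2.imwrite('pics/n_side.png',B)
E
```

```text
t 21.30 pos [620.2 102.1  26. ] jaw 89.0 tilt 0.05 open 44.9 F [ 0.2 -0.1 -3.3] q [-0.44  0.86  0.39  1.72 -0.49  0.66 -1.37]
turn world 0.0 rotvec tool [ 0.03 -0.04 -0.02]
[619. 100.  16.] -> [-1.2  2.1 10.1]
```

View pics/n_side.png

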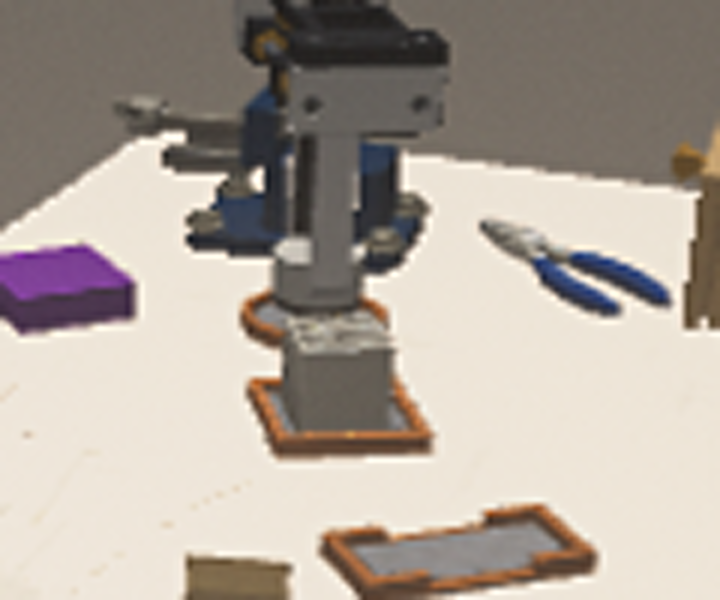

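>>> jog_arm([
  {"x": -1, "y": 1.5, "z": 2, "wx": 0, "wy": 0, "wz": 0},
  {"x": -1.2, "y": 2, "z": 5, "wx": 0, "wy": 0, "wz": 0},
  {"x": -1.2, "y": 2, "z": 8, "wx": 0, "wy": 0, "wz": 0},
  {"x": -1.2, "y": 2, "z": 9.5, "wx": 0, "wy": 0, "wz": 0},
  {"x": -1.2, "y": 2, "z": 10.1, "wx": 0, "wy": 0, "wz": 0},
  {"x": -1.2, "y": 2, "z": 10.1, "wx": 0, "wy": 0, "wz": 0},
])

```text
t: 21.95
position: [0.6183, 0.1005, 0.016]
ee_rot: [3.141, -0.027, -0.001]
force: [-1.7, 0.1, 2.3]
opening: 0.0448
```

```bash
python3 go.py
```

```text
t 21.95 pos [618.3 100.5  16. ] jaw 89.0 tilt 0.02 open 44.8 F [-1.7  0.1  2.3] q [-0.43  0.88  0.38  1.73 -0.5   0.64 -1.36]
```

Seated (force reversed to +2.3 N). Release and rise.

>>> jog_arm([
  {"x": 0, "y": 0, "z": 0, "wx": 0, "wy": 0, "wz": 0},
  {"x": 0, "y": 0, "z": 0, "wx": 0, "wy": 0, "wz": 0},
  {"x": 0, "y": 0, "z": 0, "wx": 0, "wy": 0, "wz": 0},
  {"x": 0, "y": 0, "z": 0, "wx": 0, "wy": 0, "wz": 0},
  {"x": 0, "y": 0, "z": 0, "wx": 0, "wy": 0, "wz": 0},
  {"x": 0, "y": 0, "z": 0, "wx": 0, "wy": 0, "wz": 0},
  {"x": 0, "y": 0, "z": -10, "wx": 0, "wy": 0, "wz": 0},
  {"x": 0, "y": 0, "z": -30, "wx": 0, "wy": 0, "wz": 0},
  {"x": 0, "y": 0, "z": -60, "wx": 0, "wy": 0, "wz": 0},
  {"x": 0, "y": 0, "z": -82, "wx": 0, "wy": 0, "wz": 0},
  {"x": 0, "y": 0, "z": -90, "wx": 0, "wy": 0, "wz": 0},
  {"x": 0, "y": 0, "z": -90, "wx": 0, "wy": 0, "wz": 0},
], jaw=0)

```text
t: 23.15
position: [0.6194, 0.1007, 0.1071]
ee_rot: [-3.141, 0.027, -0.004]
force: [0.5, -0.0, -0.4]
opening: 0.0939
```

```bash
python3 go.py 21.5 441.5 -375 100 441.5 -375 3; python3 - <<'E'
from h import *
I=viewer.snapshot('side')
B=cv2.resize(I[120:220,240:360],None,fx=6,fy=6,interpolation=2);cv2.imwrite('pics/o_side.png',B)
E
```

```text
t 23.15 pos [619.4 100.7 107.1] jaw 89.0 tilt 0.15 open 93.9 F [ 0.5 -0.  -0.4] q [-0.47  0.75  0.45  1.69 -0.43  0.8  -1.41]
turn world -67.5 rotvec tool [-0.1  -0.12 67.52]
[ 441.5 -375.   100. ] -> [-169.7  478.7    6.5]
[ 441.5 -375.     3. ] -> [-170.   478.7  103.5]
```

View pics/o_side.png

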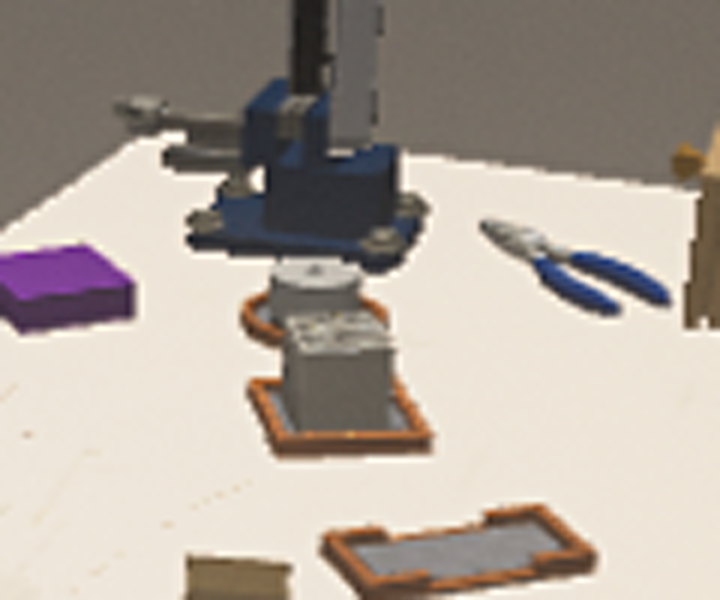

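>>> jog_arm([
  {"x": -5, "y": 14, "z": 0, "wx": 0, "wy": 0, "wz": 1},
  {"x": -15, "y": 42, "z": 0, "wx": 0, "wy": 0, "wz": 5},
  {"x": -29, "y": 82, "z": 0, "wx": 0, "wy": 0, "wz": 11},
  {"x": -44, "y": 124, "z": 0, "wx": 0, "wy": 0, "wz": 17},
  {"x": -59, "y": 166, "z": 0, "wx": 0, "wy": 0, "wz": 23},
  {"x": -74, "y": 208, "z": 0, "wx": 0, "wy": 0, "wz": 29},
  {"x": -89, "y": 250, "z": 1, "wx": 0, "wy": 0, "wz": 35},
  {"x": -104, "y": 292, "z": 2, "wx": 0, "wy": 0, "wz": 41},
  {"x": -119, "y": 334, "z": 3, "wx": 0, "wy": 0, "wz": 47},
  {"x": -134, "y": 376, "z": 4, "wx": 0, "wy": 0, "wz": 53},
  {"x": -148, "y": 416, "z": 5, "wx": 0, "wy": -0.1, "wz": 59},
  {"x": -159, "y": 448, "z": 6, "wx": -0.1, "wy": -0.1, "wz": 64},
  {"x": -167, "y": 470, "z": 7, "wx": -0.1, "wy": -0.1, "wz": 67},
  {"x": -170, "y": 478.7, "z": 10, "wx": -0.1, "wy": -0.1, "wz": 67.5},
  {"x": -170, "y": 478.7, "z": 25, "wx": -0.1, "wy": -0.1, "wz": 67.5},
  {"x": -170, "y": 478.7, "z": 45, "wx": -0.1, "wy": -0.1, "wz": 67.5},
  {"x": -170, "y": 478.7, "z": 60, "wx": -0.1, "wy": -0.1, "wz": 67.5},
  {"x": -170, "y": 478.7, "z": 66, "wx": -0.1, "wy": -0.1, "wz": 67.5},
  {"x": -170, "y": 478.7, "z": 66, "wx": -0.1, "wy": -0.1, "wz": 67.5},
  {"x": -170, "y": 478.7, "z": 66, "wx": -0.1, "wy": -0.1, "wz": 67.5},
], jaw=110)

```text
t: 25.2
position: [0.4406, -0.3751, 0.04]
ee_rot: [2.596, -1.766, -0.002]
force: [-1.3, 0.1, -0.3]
opening: 0.0535
```

```bash
python3 go.py 21.5 441.5 -375 3; python3 - <<'E'
from h import *
I=viewer.snapshot('side')
B=cv2.resize(I[180:310,190:330],None,fx=5,fy=5,interpolation=2)[:600];cv2.imwrite('pics/p_side.png',B)
I=viewer.snapshot('top');cv2.imwrite('pics/p_top.png',I)
E
```

```text
t 25.20 pos [ 440.6 -375.1   40. ] jaw 21.5 tilt 0.14 open 53.5 F [-1.3  0.1 -0.3] q [ 0.29  0.85  0.61  1.86 -0.75  0.68 -1.42]
turn world -0.0 rotvec tool [ 0.14 -0.01  0.05]
[ 441.5 -375.     3. ] -> [ 0.3 -1.  37. ]
```

View pics/p_side.png

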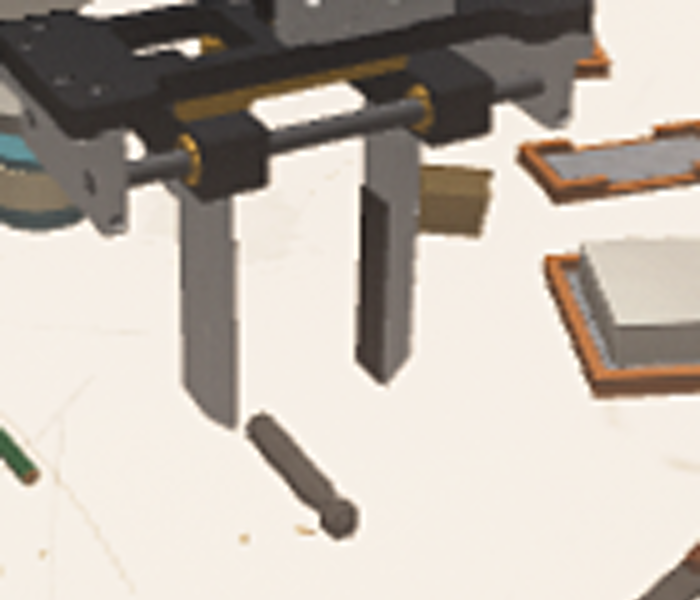

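View pics/p_top.png

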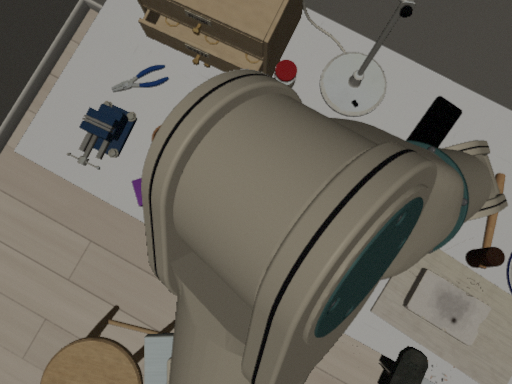

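```bash
python3 - <<'E'
from h import *
print(w2px('side',[[.4415,-.375,.006]]),px2w('side',[[249.6,274]],.006))
print(w2px('side',[observe()['position']]))
E
```

```text
[[249.49961431 274.62024385]] [[ 0.44185851 -0.37329044  0.006     ]]
[[249.29787955 258.14639341]]
```

Consistent in both views. Descend to z ≈ 3.5 mm and grip gently.

>>> jog_arm([
  {"x": 0.3, "y": -1, "z": 8, "wx": 0.1, "wy": 0, "wz": 0},
  {"x": 0.3, "y": -1, "z": 20, "wx": 0.1, "wy": 0, "wz": 0},
  {"x": 0.3, "y": -1, "z": 30, "wx": 0.1, "wy": 0, "wz": 0},
  {"x": 0.3, "y": -1, "z": 35, "wx": 0.1, "wy": 0, "wz": 0},
  {"x": 0.3, "y": -1, "z": 36, "wx": 0.1, "wy": 0, "wz": 0},
  {"x": 0.3, "y": -1, "z": 36, "wx": 0.1, "wy": 0, "wz": 0},
])

```text
t: 25.9
position: [0.4409, -0.3753, 0.0035]
ee_rot: [2.596, -1.768, -0.001]
force: [0.1, 0.6, -0.5]
opening: 0.0537
```

```bash
python3 go.py 21.5 441.5 -375 3
```

```text
t 25.90 pos [ 440.9 -375.3    3.5] jaw 21.5 tilt 0.07 open 53.7 F [ 0.1  0.6 -0.5] q [ 0.32  0.9   0.55  1.87 -0.8   0.61 -1.38]
turn world 0.0 rotvec tool [ 0.06  0.02 -0.01]
[ 441.5 -375.     3. ] -> [-0.  -0.6  0.5]
```

>>> jog_arm([
  {"x": 0, "y": 0, "z": 0, "wx": 0, "wy": 0, "wz": 0},
  {"x": 0, "y": 0, "z": 0, "wx": 0, "wy": 0, "wz": 0},
  {"x": 0, "y": 0, "z": 0, "wx": 0, "wy": 0, "wz": 0},
  {"x": 0, "y": 0, "z": 0, "wx": 0, "wy": 0, "wz": 0},
  {"x": 0, "y": 0, "z": 0, "wx": 0, "wy": 0, "wz": 0},
  {"x": 0, "y": 0, "z": 0, "wx": 0, "wy": 0, "wz": 0},
  {"x": 0, "y": 0, "z": 0, "wx": 0, "wy": 0, "wz": 0},
  {"x": 0, "y": 0, "z": 0, "wx": 0, "wy": 0, "wz": 0},
], jaw=255, grip_force=20)

```text
t: 26.7
position: [0.4413, -0.3752, 0.0039]
ee_rot: [2.597, -1.768, -0.001]
force: [0.7, 0.4, 1.4]
opening: 0.012
```

```bash
python3 go.py 100.6 620.5 -151 90 620.5 -151 16
```

```text
t 26.70 pos [ 441.3 -375.2    3.9] jaw 21.5 tilt 0.03 open 12.0 F [0.7 0.4 1.4] q [ 0.32  0.9   0.55  1.87 -0.8   0.61 -1.38]
turn world 79.1 rotvec tool [ 2.000e-02  2.000e-02 -7.909e+01]
[ 620.5 -151.    90. ] -> [-142.8 -248.8  -86.2]
[ 620.5 -151.    16. ] -> [-142.8 -248.9  -12.2]
```

>>> jog_arm([
  {"x": 0, "y": 0, "z": -8, "wx": 0, "wy": 0, "wz": 0},
  {"x": 0, "y": 0, "z": -25, "wx": 0, "wy": 0, "wz": 0},
  {"x": 0, "y": 0, "z": -50, "wx": 0, "wy": 0, "wz": 0},
  {"x": 0, "y": 0, "z": -70, "wx": 0, "wy": 0, "wz": 0},
  {"x": 0, "y": 0, "z": -80, "wx": 0, "wy": 0, "wz": 0},
  {"x": -7, "y": -12, "z": -80, "wx": 0, "wy": 0, "wz": -3},
  {"x": -19, "y": -33, "z": -80, "wx": 0, "wy": 0, "wz": -9},
  {"x": -34, "y": -59, "z": -80, "wx": 0, "wy": 0, "wz": -17},
  {"x": -49, "y": -85, "z": -80, "wx": 0, "wy": 0, "wz": -25},
  {"x": -64, "y": -111, "z": -80, "wx": 0, "wy": 0, "wz": -33},
  {"x": -79, "y": -137, "z": -80, "wx": 0, "wy": 0, "wz": -41},
  {"x": -94, "y": -163, "z": -80, "wx": 0, "wy": 0, "wz": -49},
  {"x": -109, "y": -189, "z": -80, "wx": 0, "wy": 0, "wz": -57},
  {"x": -122, "y": -212, "z": -80, "wx": 0, "wy": 0, "wz": -65},
  {"x": -133, "y": -232, "z": -80, "wx": 0, "wy": 0, "wz": -72},
  {"x": -140, "y": -244, "z": -80, "wx": 0, "wy": 0, "wz": -77},
  {"x": -142.8, "y": -248.8, "z": -80, "wx": 0, "wy": 0, "wz": -79},
  {"x": -142.8, "y": -248.8, "z": -80, "wx": 0, "wy": 0, "wz": -79},
  {"x": -142.8, "y": -248.8, "z": -80, "wx": 0, "wy": 0, "wz": -79},
])

```text
t: 28.6
position: [0.6195, -0.1516, 0.0832]
ee_rot: [3.128, 0.285, -0.003]
force: [-0.0, -0.3, -0.8]
opening: 0.0116
```

```bash
python3 go.py 100.6 620.5 -151 18; python3 - <<'E'
from h import *
I=viewer.snapshot('side')
B=cv2.resize(I[150:270,260:380],None,fx=5,fy=5,interpolation=2);cv2.imwrite('pics/q_side.png',B)
E
```

```text
t 28.60 pos [ 619.5 -151.6   83.2] jaw 100.4 tilt 0.12 open 11.6 F [-0.  -0.3 -0.8] q [-0.01  0.78  0.35  1.66 -0.35  0.76 -0.88]
turn world 0.2 rotvec tool [ 0.    0.12 -0.19]
[ 620.5 -151.    18. ] -> [ 1.3 -0.5 65.2]
```

View pics/q_side.png

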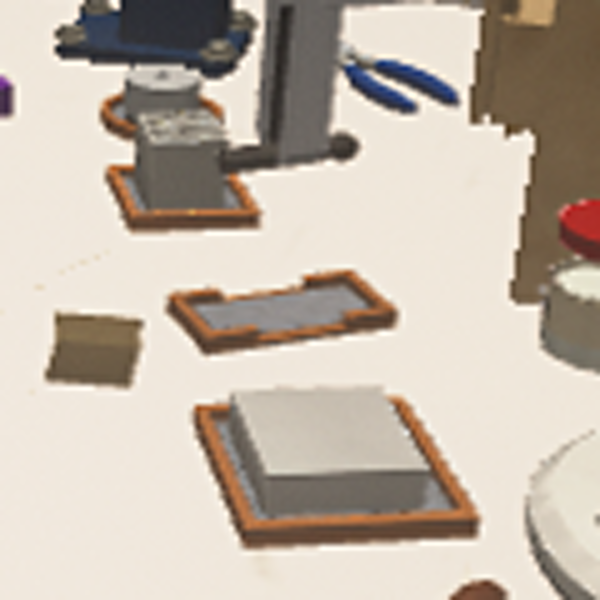

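>>> jog_arm([
  {"x": 1, "y": -0.5, "z": 10, "wx": 0, "wy": 0.1, "wz": -0.2},
  {"x": 2, "y": -0.5, "z": 25, "wx": 0, "wy": 0.1, "wz": -0.2},
  {"x": 3, "y": -0.5, "z": 42, "wx": 0, "wy": 0.1, "wz": -0.2},
  {"x": 3, "y": -0.5, "z": 56, "wx": 0, "wy": 0.1, "wz": -0.2},
  {"x": 3, "y": -0.5, "z": 63, "wx": 0, "wy": 0.1, "wz": -0.2},
  {"x": 3, "y": -0.5, "z": 65, "wx": 0, "wy": 0.1, "wz": -0.2},
  {"x": 3, "y": -0.5, "z": 65, "wx": 0, "wy": 0.1, "wz": -0.2},
])

```text
t: 29.35
position: [0.6231, -0.1502, 0.0183]
ee_rot: [-3.128, -0.293, -0.001]
force: [-0.6, -0.5, 0.0]
opening: 0.0115
```

```bash
python3 go.py 100.6 622 -151 8; python3 - <<'E'
from h import *
I=viewer.snapshot('side')
B=cv2.resize(I[180:240,280:360],None,fx=9,fy=9,interpolation=2);cv2.imwrite('pics/r_side.png',B)
E
```

```text
t 29.35 pos [ 623.1 -150.2   18.3] jaw 100.7 tilt 0.03 open 11.5 F [-0.6 -0.5  0. ] q [ 0.02  0.87  0.3   1.68 -0.39  0.65 -0.85]
turn world -0.1 rotvec tool [ 0.   -0.03  0.1 ]
[ 622. -151.    8.] -> [-1.2  0.6 10.3]
```

View pics/r_side.png

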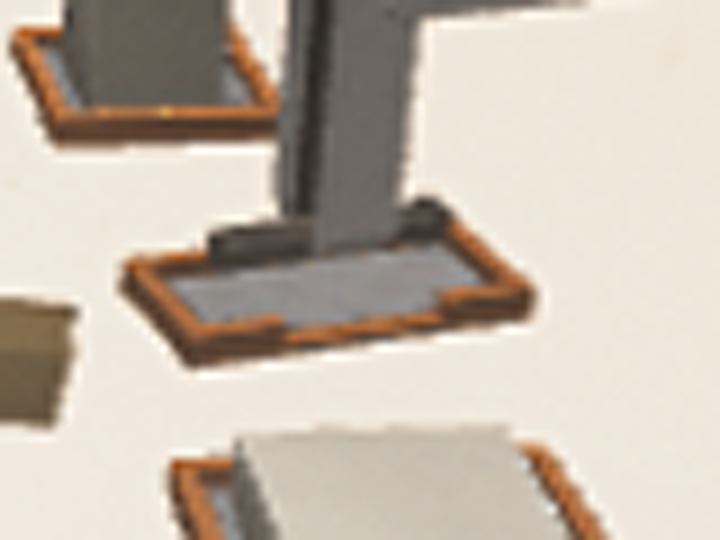

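>>> jog_arm([
  {"x": -1, "y": 0.6, "z": 2.5, "wx": 0, "wy": 0, "wz": 0},
  {"x": -1.2, "y": 0.6, "z": 5, "wx": 0, "wy": 0, "wz": 0},
  {"x": -1.2, "y": 0.6, "z": 7.5, "wx": 0, "wy": 0, "wz": 0},
  {"x": -1.2, "y": 0.6, "z": 9, "wx": 0, "wy": 0, "wz": 0},
  {"x": -1.2, "y": 0.6, "z": 9.7, "wx": 0, "wy": 0, "wz": 0},
  {"x": -1.2, "y": 0.6, "z": 9.7, "wx": 0, "wy": 0, "wz": 0},
])

```text
t: 30.0
position: [0.6221, -0.1508, 0.0089]
ee_rot: [-3.128, -0.293, -0.001]
force: [-0.2, -0.5, 0.5]
opening: 0.0119
```

```bash
python3 go.py 100.6 622 -151 8; python3 - <<'E'
from h import *
I=viewer.snapshot('side')
B=cv2.resize(I[180:240,280:360],None,fx=9,fy=9,interpolation=2);cv2.imwrite('pics/s_side.png',B)
E
```

```text
t 30.00 pos [ 622.1 -150.8    8.9] jaw 100.7 tilt 0.05 open 11.9 F [-0.2 -0.5  0.5] q [ 0.02  0.89  0.3   1.69 -0.4   0.63 -0.85]
turn world -0.1 rotvec tool [-0.   -0.05  0.11]
[ 622. -151.    8.] -> [-0.1  0.2  0.9]
```

View pics/s_side.png

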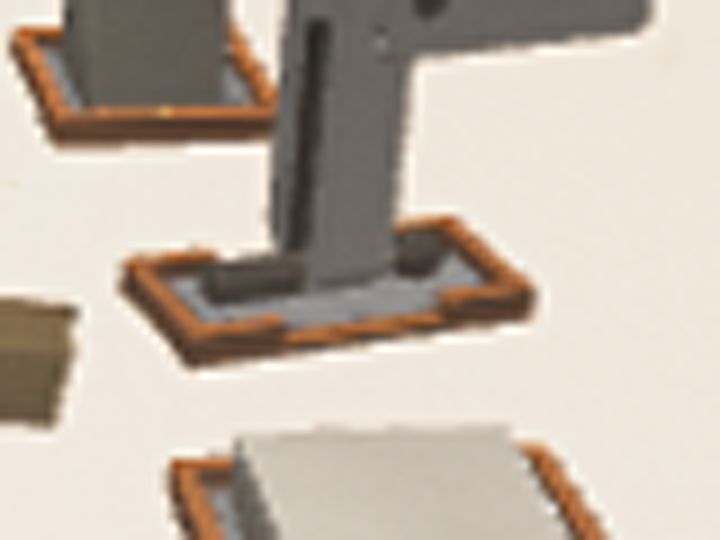

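>>> jog_arm([
  {"x": 0, "y": 0, "z": 0.5, "wx": 0, "wy": 0, "wz": 0},
  {"x": 0, "y": 0, "z": 0.8, "wx": 0, "wy": 0, "wz": 0},
  {"x": 0, "y": 0, "z": 0.8, "wx": 0, "wy": 0, "wz": 0},
])

```text
t: 30.35
position: [0.6221, -0.1509, 0.0082]
ee_rot: [-3.128, -0.293, -0.002]
force: [0.3, 0.5, -0.7]
opening: 0.0115
```

>>> jog_arm([
  {"x": 0, "y": 0, "z": 0, "wx": 0, "wy": 0, "wz": 0},
  {"x": 0, "y": 0, "z": 0, "wx": 0, "wy": 0, "wz": 0},
  {"x": 0, "y": 0, "z": 0, "wx": 0, "wy": 0, "wz": 0},
  {"x": 0, "y": 0, "z": 0, "wx": 0, "wy": 0, "wz": 0},
  {"x": 0, "y": 0, "z": 0, "wx": 0, "wy": 0, "wz": 0},
  {"x": 0, "y": 0, "z": -5, "wx": 0, "wy": 0, "wz": 0},
  {"x": 0, "y": 0, "z": -15, "wx": 0, "wy": 0, "wz": 0},
  {"x": 0, "y": 0, "z": -35, "wx": 0, "wy": 0, "wz": 0},
  {"x": 0, "y": 0, "z": -65, "wx": 0, "wy": 0, "wz": 0},
  {"x": 0, "y": 0, "z": -90, "wx": 0, "wy": 0, "wz": 0},
  {"x": 0, "y": 0, "z": -100, "wx": 0, "wy": 0, "wz": 0},
  {"x": 0, "y": 0, "z": -100, "wx": 0, "wy": 0, "wz": 0},
], jaw=150)

```text
t: 31.55
position: [0.6232, -0.1512, 0.1101]
ee_rot: [3.127, 0.293, 0.007]
force: [0.3, 0.1, -0.7]
opening: 0.0388
```

```bash
python3 go.py - 300 -500 200; python3 - <<'E'
from h import *
I=viewer.snapshot('side')
B=cv2.resize(I[150:270,230:380],None,fx=5,fy=5,interpolation=2);cv2.imwrite('pics/t_side.png',B)
E
```

```text
t 31.55 pos [ 623.2 -151.2  110.1] jaw 100.7 tilt 0.26 open 38.8 F [ 0.3  0.1 -0.7] q [-0.02  0.75  0.36  1.64 -0.34  0.81 -0.89]
[ 300. -500.  200.] -> [-382.1  282.8  -91.1]
```

View pics/t_side.png

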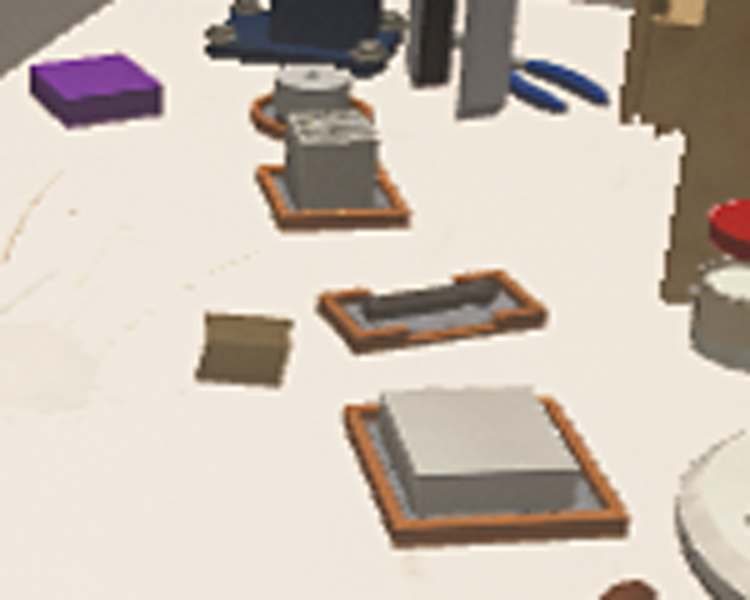

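>>> jog_arm([
  {"x": -11, "y": 8, "z": -4, "wx": 0, "wy": 0, "wz": 0},
  {"x": -35, "y": 26, "z": -14, "wx": 0, "wy": 0, "wz": 0},
  {"x": -69, "y": 51, "z": -25, "wx": 0, "wy": 0, "wz": 0},
  {"x": -103, "y": 76, "z": -36, "wx": 0, "wy": 0, "wz": 0},
  {"x": -137, "y": 101, "z": -47, "wx": 0, "wy": 0, "wz": 0},
  {"x": -171, "y": 126, "z": -56, "wx": 0, "wy": 0, "wz": 0},
  {"x": -205, "y": 151, "z": -65, "wx": 0, "wy": 0, "wz": 0},
  {"x": -239, "y": 177, "z": -72, "wx": 0, "wy": 0, "wz": 0},
  {"x": -273, "y": 202, "z": -79, "wx": 0, "wy": 0, "wz": 0},
  {"x": -307, "y": 227, "z": -85, "wx": 0, "wy": 0, "wz": 0},
  {"x": -341, "y": 252, "z": -90, "wx": 0, "wy": 0, "wz": 0},
  {"x": -366, "y": 271, "z": -91, "wx": 0, "wy": 0, "wz": 0},
  {"x": -380, "y": 281, "z": -91, "wx": 0, "wy": 0, "wz": 0},
  {"x": -382, "y": 283, "z": -91, "wx": 0, "wy": 0, "wz": 0},
  {"x": -382, "y": 283, "z": -91, "wx": 0, "wy": 0, "wz": 0},
  {"x": -382, "y": 283, "z": -91, "wx": 0, "wy": 0, "wz": 0},
])

```text
t: 33.2
position: [0.3001, -0.4985, 0.1981]
ee_rot: [-3.126, -0.296, -0.002]
force: [1.4, -0.4, -0.6]
opening: 0.0387
```

```bash
python3 go.py; python3 - <<'E'
from h import *
I=viewer.snapshot('top');cv2.imwrite('pics/u_top.png',I)
cv2.imwrite('pics/u_topc.png',cv2.resize(I[110:260,140:400],None,fx=3,fy=3,interpolation=2))
E
```

```text
t 33.20 pos [ 300.1 -498.5  198.1] jaw 100.8 tilt 0.13 open 38.7 F [ 1.4 -0.4 -0.6] q [ 0.74  0.56  0.37  1.73 -0.25  0.9  -0.16]
```

View pics/u_topc.png

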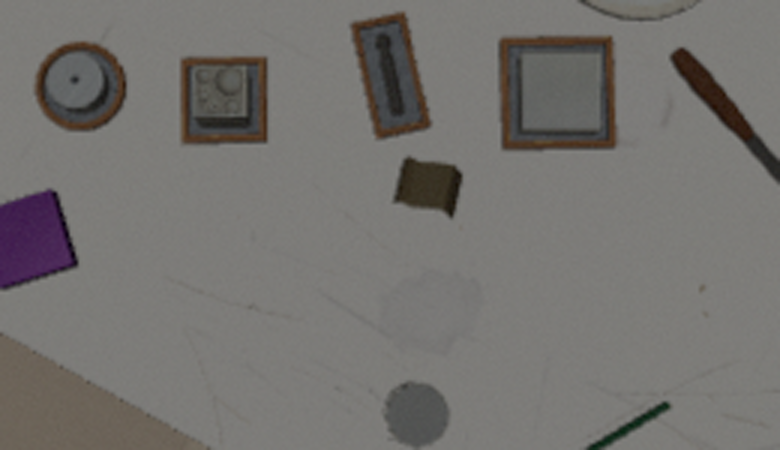

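The top view shows all four tools inside their nests: round at crop (77,80), doming at (222,95), punch at (390,75) and bench block at (562,92). The brass (430,187) and jar (417,413) are at the same pixels as before. Handing in.

```bash
python3 - <<'E'
from station import observe, job
print(job.close_job()); s=observe(); print(s['t'])
E
```

```text
the job is handed in; nothing more can be done
None
the job is handed in; nothing more can be done
```

All four tools are in their nests and let go of, and I handed the job in at about 33 s. They went in the order you listed: bench block, doming block, round block, then punch. I left the purple look-alike slab alone.

**Seating:** for the bench, doming and round blocks, the wrist force showed the floor taking the weight before I opened the jaws. The 35 g punch is too light for that, so I placed it by height and checked it in the side view.

**Last pictures:** the side view shows all four lying flat inside their rims. The top view shows the brass offcut, bead jar and purple slab at the same places as at the start. The arm was withdrawn and touching nothing when I handed in.

**Disagreements and limits:**
- The two cameras differed by about 1–2 mm, so I aimed between them.
- While I gripped the bench block, joint 6 sat at about 0.23 rad, which is its lower limit to the two decimals I read. I did not check whether it dipped below.

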